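Scan the mounted specimens on the hand-turned carousel

ROBOT

A 6-joint arm with a two-finger parallel gripper is mounted at the origin on the work surface. World frame = base frame: x ahead of the robot, y to its left, z up, the work surface at z = 0. Lengths are in m, angles in degrees, forces in N, time in s.
With the tool pointing down it reaches from about 0.35 to 0.725 m from the base axis. Payload 4.3 kg.
Tool frame: the origin (TCP) lies midway between the tips of the shut fingers; the grasp point (between the pads) lies hold_point_z behind it (hold_point_z is the distance from the TCP to the grasp point, in m); z points along the fingers, y is the line along which they close (so a half turn about z gives the same grasp; the last joint's range is limited). The gripper opens to 85 mm and grips with 20 to 120 N. Pads are 22 mm wide; open, the fingers measure 114 mm over their backs; the gripper's body (76 mm by 85 mm) begins 54 mm behind the grasp point. The pads swing forward as they close: fully open they stand 13 mm farther back than shut.
Start: joints at [-71.752, 21.618, 4.641, 73.018, 0, 83.68], TCP at [0.239, -0.523, 0.231] pointing down, gripper open.
Joint ranges: [-156.06, 156.06], [-48.1, 94.91], [-58.44, 69.94], [-101.28, 121.22], [-78.64, 73.56], [-180, 180]. Speed limits (degrees/s): [147.25, 147.25, 180, 180, 180, 180].

INTERFACE

Orientations are given as a 3x3 rotation matrix whose columns are the frame's x, y, z axes.
In Python, from workcell import * gives the robot as it stands.
- The arm moves only by the tool servo_tool, never from a script. Its argument "moves" is a list of rows, each a list of 6 numbers: the shift along the world's x, y, z in m, then the turn, a rotation vector about the world's x, y, z in rad. In form: [[x, y, z, rx, ry, rz], ...]. A call has exactly 10 rows; each row is the pose to reach, as a shift and turn from the pose commanded when the call began; what a row does not reach only later rows make up. A row lasts 1/8 s, in which the tool goes at most 62.5 mm and 10.7 degrees, less where a joint would pass 70% of its speed; a pose out of reach is approached as far as the arm can. A call with a gripper value outside its range is refused whole. "hand" is the finger opening in m, from 0 to 0.0854, set as the call begins (left out, the last holds). The fingers move at their own pace and stop on an object; the grip force is fixed at half the most. Time passes only in rows, so rows that repeat a pose let the fingers close, or fill a call up. It gives the time, the measured TCP pose, the force, the opening and the grip force at its end, in the units of the state.
- state(): the state, without advancing time (a new reading comes with each control period).
- get_image(name): name is "scene" or "top" or "wrist"; returns (picture, depth): 400x640x3 uint8, red, green, blue; 400x640 float32, m along the optical axis (not along the pixel's ray), 0 where there is no reading.
- calibration(name): a dict with "mtx" (3x3 intrinsics, pixels), "R" (3x3) and "t" (3): a world point X has camera coordinates R X + t. Camera axes: x right, y down, z forward; pixel columns grow to the right and rows downward; lengths in m; the calibration is good to about 2 mm. A picture is of the moment at which its call begins: read the wrist's pose just before it. calibration takes no time and is no camera call; for the wrist camera it gives the pose at the moment of the call.
- close_job(): hands the job in; it is judged then, once.
Trained networks look in the newest picture that a camera, given by its name, has taken for a name from the list of things; names that differ only in an ending like _2 or _b are one class to them, and where a whole thing is asked for, a point or a joint stands for the part that bears it (a point fixed in the world has none). Each returns a list of dicts, best first, with "conf" (0 to 1); they miss things now and then, are a little off and sometimes report something else, mostly with a low value. They report only what shows in the picture. A call takes as long as a camera call. They do not tell look-alikes from the thing itself.
- spot_in(camera, name): "centre" ([x, y, z] in m, in world coordinates, good to about 4 mm: the middle of the surface that is visible of it).
- cut_out(camera, name): "region" (400x640 bool, what is visible of it).
The state is a dict: "time": time; "qpos": joint angles; "joint_vel": joint speeds; "tau": joint torques, N m; "tcp_pos": TCP position; "orientation": TCP orientation; "force": force on the tool from outside, world axes, zero at the start; "moment": the same for the moment, N m; "width": finger opening in m; "gripper_force": force on a finger pad.
Only numpy, scipy, OpenCV 4.12 (cv2) and the standard library are available. Lean on these libraries where they do the work, as an engineer would, in place of code of your own. Each camera call takes 0.05 s, during which the arm holds its last target. There are 200 camera calls.

TASK

Lay every specimen block from the mat flat in a pocket of its own on the carousel, steel strip up, then zero the counter by pressing the button in the round well with the stylus. Then turn the carousel by its crank post counter-clockwise (seen from above) through its full turn until it meets the end stop, and after that press the button in the square well with the stylus to store the scan. Finish with the specimens all lying in their pockets, the carousel still at its stop and the stylus hanging upright in its stand, leaving the jar and the dish where they are.

Things in the scene. Friction and masses are not known exactly. Their poses are not given: they have to be found in the camera images.
- carousel (a joint): angle of the round aluminium carousel (250 mm diameter) about its upright axis; grows counter-clockwise seen from above, in rad. It starts between 0 and 0.3 and meets a hard end stop at 6.6, a little over one full turn. Light friction (about 1.5 N at the crank post); stays where it is left
- hub (a point): centre of the carousel, on its axis, at the height of the pocket floors, 22 mm above the table
- crank (a point): top centre of the crank post by which the carousel is turned: a plain round upright steel post fixed on the carousel, 16 mm diameter, 73 mm tall, its top 95 mm above the table, 98 mm from the axis; it does not spin on its own, but turns easily between gripping fingers
- zero_button (a joint): travel of the zero button, m: 0 up, 0.006 fully down; it springs back. A push of about 1.2 N starts it and 5 N takes it fully down; it counts as pressed beyond 4 mm
- zero_top (a point): centre of the top of the zero button, a white round cap of 14 mm diameter at the bottom of the ROUND well (18 mm diameter, 11 mm deep from the console's flat top to the cap) with a round steel bezel; it is pressed straight down
- store_button (a joint): travel of the store button, the same as the zero button's
- store_top (a point): centre of the top of the store button, a white square cap of 14 mm at the bottom of the SQUARE well (18 mm square, 11 mm deep) with a square steel bezel, on the same console, 90 mm from the zero button; pressed straight down
- console: grey counter console, fixed, 80 (x) by 160 (y) by 40 mm high; origin at the centre of its underside; the round well lies at its y = -45 mm, the square well at y = +45 mm, a dark green display between them
- stylus: upright press stylus, 116 mm long overall, 70 g; origin at its lower tip, z up along the shaft. From the tip: white tip 8 mm diameter (14 mm long), shaft 11 mm diameter up to 60 mm, collar 30 mm diameter from 60 to 66 mm, black square grip 18 by 18 mm (sides along its x and y) from 66 to 116 mm
- stylus_tip (a point): the stylus's lower tip (its origin)
- stand_seat (a point): centre of the top of the stylus stand, a fixed aluminium block 52 by 52 by 66 mm with an upright 17 mm through hole. The parked stylus hangs upright in the hole with its collar lying on the block, tip 6 mm above the table
- jar: bystander: small closed amber glass jar with a white lid, 60 mm diameter, 60 mm tall; origin at the centre of its underside
- dish: bystander: shallow glass bowl 70 mm diameter, 28 mm tall; origin at the centre of its underside
- pocket0 (a point): centre of the floor of pocket 0 of the carousel: inside 68 mm (radial) by 40 mm, rim 4 mm wide and 4 mm high, floor 22 mm above the table; x axis as the carousel's own, the long side points along the line from the hub; it turns with the carousel, 72 degrees counter-clockwise from the crank post, 76 mm from the axis
- pocket1 (a point): centre of the floor of pocket 1 of the carousel: inside 68 mm (radial) by 40 mm, rim 4 mm wide and 4 mm high, floor 22 mm above the table; x axis as the carousel's own, the long side points along the line from the hub; it turns with the carousel, 144 degrees counter-clockwise from the crank post, 76 mm from the axis
- pocket2 (a point): centre of the floor of pocket 2 of the carousel: inside 68 mm (radial) by 40 mm, rim 4 mm wide and 4 mm high, floor 22 mm above the table; x axis as the carousel's own, the long side points along the line from the hub; it turns with the carousel, 216 degrees counter-clockwise from the crank post, 76 mm from the axis
- pocket3 (a point): centre of the floor of pocket 3 of the carousel: inside 68 mm (radial) by 40 mm, rim 4 mm wide and 4 mm high, floor 22 mm above the table; x axis as the carousel's own, the long side points along the line from the hub; it turns with the carousel, 288 degrees counter-clockwise from the crank post, 76 mm from the axis
- specimen0: black resin block with a bright steel strip in its top face, 60 (x) by 32 (y) by 30 mm high, about 0.12 kg; origin at the centre of its underside. Starts flat on a fixed black mat 4 mm thick (220 mm square). Two to four of the four are present
- specimen1: black resin block with a bright steel strip in its top face, 60 (x) by 32 (y) by 30 mm high, about 0.12 kg; origin at the centre of its underside. Starts flat on a fixed black mat 4 mm thick (220 mm square). Two to four of the four are present
- specimen2: black resin block with a bright steel strip in its top face, 60 (x) by 32 (y) by 30 mm high, about 0.12 kg; origin at the centre of its underside. Starts flat on a fixed black mat 4 mm thick (220 mm square). Two to four of the four are present
- specimen3: black resin block with a bright steel strip in its top face, 60 (x) by 32 (y) by 30 mm high, about 0.12 kg; origin at the centre of its underside. Starts flat on a fixed black mat 4 mm thick (220 mm square). Two to four of the four are present
Mind the look-alikes: they are no part of the job. What is shaped like the specimen0 but pink or yellow is not meant.

How it is judged:
By the outcome, as a careful person would: the job done as asked, in the order asked, and still so for the second after the job is handed in, with the robot touching nothing.
Of specimen0, specimen1, specimen2, specimen3 only 2 to 4 are there at a start; the rules pass over those that are not, and their reading is None.
At some moment in a run one of specimen0, specimen1, specimen2, specimen3 may be knocked a few centimetres aside while the robot is not near it.
It also fails if it takes over 210 s, if anything falls off the work surface, if the arm or the gripper's body presses on something with over 40 N, if the wrist force passes 120 N, or if a joint passes its speed limit or range.

## Working session

There is one attempt and no reset: what is moved stays moved. The work goes in short steps, Python scripts to look and compute and a tool call to move; the robot and the scene stay as the last step left them, time stands still between calls to the robot, and variables do not carry over. Pictures are saved under pics/ and viewed, at most 14 in all, crops included, and the job is handed in when it is done.

Besides the shell and the picture viewer there is one more tool, called after "Call:" as name(argument=value, ...), one argument or row to a line, values as JSON. servo_tool: Moves the arm, as the interface text tells. Its arguments: {"type":"object","properties":{"moves":{"type":"array","items":{"type":"array","items":{"type":"number"}}},"hand":{"type":"number"}},"required":["moves"]}

```bash
mkdir -p pics; ls; python3 - <<'E'
from workcell import *
import cv2,numpy as np
s=state();print(s)
for n in ("top","scene"):
    im,d=get_image(n);cv2.imwrite(f"pics/{n}0.png",im[...,::-1]);np.save(f"{n}d.npy",d)
    c=calibration(n);print(n,c)
    for k in ("specimen0","crank","hub","zero_top","store_top","stylus","stand_seat","jar","dish","console","pocket0"):
        try:
            print(k,[(np.round(r["centre"],3).tolist(),round(r["conf"],2)) for r in spot_in(n,k)])
        except Exception as e: print(k,e)
E
```

```text
pics
{'time': 0.0, 'qpos': array([-7.17499220e+01,  2.16613377e+01,  4.56089056e+00,  7.30167219e+01,
        1.96256567e-03,  8.36811742e+01]), 'joint_vel': array([-0.0086724 ,  0.08004163, -0.06638135, -0.00642274,  0.02995651,
       -0.09096521]), 'tau': array([-1.65944111e-03, -4.63602412e+01,  2.69877166e+01,  2.10155285e-02,
       -3.23816439e-04, -4.72877737e-07]), 'tcp_pos': array([ 0.23889352, -0.5223003 ,  0.23035263]), 'orientation': array([[ 9.09461997e-01,  4.15786611e-01, -6.07887352e-04],
       [ 4.15786975e-01, -9.09459937e-01,  1.95284552e-03],
       [ 2.59117827e-04, -2.02879043e-03, -9.99997908e-01]]), 'force': array([0.40278807, 0.51946359, 0.36253784]), 'moment': array([-0.02410267,  0.0427129 , -0.059284  ]), 'gripper_force': 0.0, 'width': 0.08542639666754034}
top {'mtx': array([[427.87848277,   0.        , 317.7735547 ],
       [  0.        , 427.87848277, 195.59931969],
       [  0.        ,   0.        ,   1.        ]]), 'R': array([[-0.01346344, -0.99984656,  0.01120718],
       [-0.99522766,  0.01231622, -0.09679986],
       [ 0.09664698, -0.01245696, -
[... 1112 characters left out ...]
ray([ 0.220871  , -0.25445642,  1.138422  ])}
specimen0 [([0.653, 0.247, 0.028], 0.92), ([0.424, 0.319, 0.034], 0.89), ([0.417, 0.218, 0.029], 0.87), ([0.522, 0.322, 0.036], 0.86), ([0.526, 0.229, 0.033], 0.66), ([0.275, 0.242, 0.029], 0.59)]
crank [([0.567, 0.009, 0.022], 0.67)]
hub [([0.574, 0.003, 0.025], 0.68)]
zero_top [([0.622, -0.261, 0.048], 0.74), ([0.698, 0.151, 0.06], 0.38)]
store_top []
stylus [([0.611, -0.28, 0.094], 0.59)]
stand_seat [([0.619, -0.261, 0.048], 0.94)]
jar [([0.695, 0.149, 0.059], 0.68), ([0.569, 0.007, 0.022], 0.22)]
dish [([0.684, -0.164, 0.019], 0.81), ([0.572, 0.008, 0.02], 0.36)]
console [([0.516, -0.259, 0.041], 0.98)]
pocket0 [([0.578, 0.005, 0.017], 0.85)]
```

View pics/top0.png

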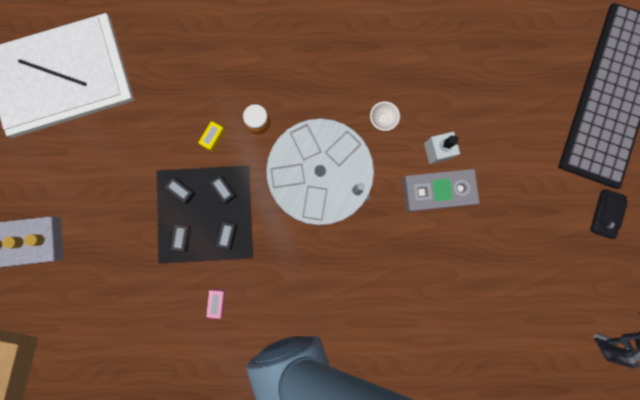

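View pics/scene0.png

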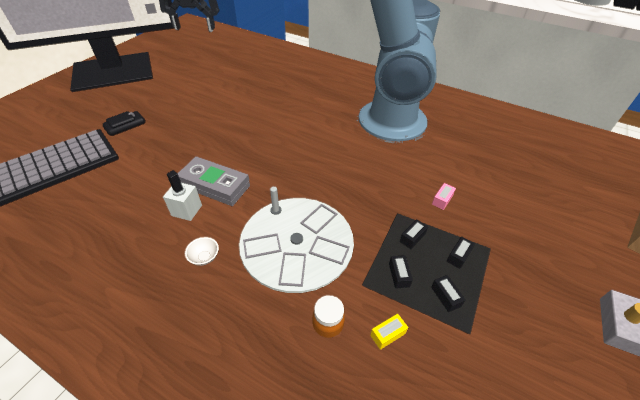

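Both views show four black specimens on the mat (top px (179,189), (222,188), (179,238), (227,235)). The pink and yellow look-alikes lie off the mat. The carousel hub is at (320,171) and the crank near (358,188). On the console the square well is at (422,191) and the round well at (460,188), with the stylus and stand near (443,147). Next I measure these precisely.

```bash
cat > h.py <<'E'
from workcell import *
import cv2,numpy as np
def ray(n,uv,z):
    c=calibration(n);R,t,K=c["R"],c["t"],c["mtx"]
    uv=np.atleast_2d(np.asarray(uv,float))
    d=np.c_[uv,np.ones(len(uv))]@np.linalg.inv(K).T@R
    o=-R.T@t
    return o+d*((z-o[2])/d[:,2])[:,None]
def cloud(n,d):
    c=calibration(n);v,u=np.mgrid[:400,:640]
    p=np.c_[u.ravel(),v.ravel(),np.ones(u.size)]@np.linalg.inv(c["mtx"]).T*d.reshape(-1,1)
    return ((p-c["t"])@c["R"]).reshape(400,640,3)
def rects(n,mask,z,amin=20,amax=1e5):
    k,l,st,ce=cv2.connectedComponentsWithStats(mask.astype(np.uint8));o=[]
    for i in range(1,k):
        if amin<st[i,4]<amax:
            cs,_=cv2.findContours((l==i).astype(np.uint8),0,2)
            pp=np.argwhere(l==i)[:,::-1]
            P=ray(n,pp,z)[:,:2]
            m=P.mean(0);w,V=np.linalg.eigh(np.cov((P-m).T));a=np.degrees(np.arctan2(V[1,1],V[0,1]))%180
            o.append((np.round(m,4).tolist(),round(a,1),np.round(np.sqrt(12*w[::-1])*1e3,1).tolist(),int(st[i,4]),np.round(ce[i],1).tolist()))
    return o
def strips(n="top"):
    im,d=get_image(n);g=im.astype(int)
    mask=(g.min(2)>95)&(g.max(2)-g.min(2)<50)
    P=cloud(n,d); mask&=(P[...,1]>.17)&(P[...,0]>.3)&(P[...,1]<.42)&(P[...,2]<.05)
    return rects(n,mask,.034,20,400)
E
python3 - <<'E'
from h import *
import workcell;print([k for k in dir(workcell) if not k.startswith('_')])
print(getattr(workcell,'hold_point_z',None))
print("strips",*strips(),sep="\n")
im,d=get_image("top");P=cloud("top",d);g=im.astype(int)
X,Y,Z=P[...,0],P[...,1],P[...,2]
def q(m): p=P[m];return p.mean(0).round(4),p.min(0).round(4),p.max(0).round(4),len(p)
near=np.hypot(X-.56,Y)<.15
print("crank",q(near&(Z>.085)&(Z<.12)))
m=near&(Z>.012)&(Z<.04)
disc=np.zeros_like(m,np.uint8);disc[m]=1
cs,_=cv2.findContours(disc,0,1);c=max(cs,key=cv2.contourArea)
h=cv2.convexHull(c)[:,0]; W=ray("top",h,.02)[:,:2]
A=np.c_[2*W,np.ones(len(W))];s=np.linalg.lstsq(A,(W**2).sum(1),rcond=None)[0];print("disc",s[:2],np.sqrt(s[2]+s[:2]@s[:2]))
hm=(g.max(2)<130)&m&(np.hypot(X-.56,Y)<.03);print("hubcap",rects("top",hm,.024,10))
st=(np.hypot(X-.6,Y+.27)<.08)
print("standtop",q(st&(abs(Z-.066)<.008)),"grip",q(st&(Z>.1)))
con=(abs(X-.5)<.1)&(abs(Y+.27)<.13)&(abs(Z-.04)<.006);print("console",q(con),rects("top",con,.04,200))
np.save("P.npy",P)
big=cv2.resize(im[120:230,240:490],None,fx=3.2,fy=3.2,interpolation=cv2.INTER_CUBIC);cv2.imwrite("pics/crop1.png",big[...,::-1])
E
```

```text
['MotionError', 'calibration', 'close_job', 'cut_out', 'get_image', 'hold_point_z', 'spot_in', 'state']
0.0187
strips
([0.6436, 0.2508], np.float64(150.2), [41.4, 14.3], 109, [210.0, 134.8])
([0.518, 0.2238], np.float64(35.1), [46.2, 18.8], 164, [221.3, 188.5])
([0.5171, 0.3231], np.float64(51.4), [46.6, 18.8], 168, [177.8, 189.4])
([0.4114, 0.2142], np.float64(166.0), [46.0, 19.4], 177, [225.1, 235.1])
([0.4074, 0.3191], np.float64(172.1), [46.7, 19.5], 178, [178.6, 237.5])
crank (array([ 0.5123, -0.0879,  0.0947]), array([ 0.5058, -0.0943,  0.0882]), array([ 0.5193, -0.0809,  0.0981]), 43)
disc [ 0.55817725 -0.00262838] 0.1248787064816425
hubcap [([0.5587, -0.0024], np.float64(29.2), [21.6, 20.6], 84, [319.7, 170.4])]
standtop (array([ 0.6034, -0.2797,  0.066 ]), array([ 0.5763, -0.3155,  0.058 ]), array([ 0.6362, -0.2534,  0.0739]), 416) grip (array([ 0.6058, -0.283 ,  0.1174]), array([ 0.5965, -0.2939,  0.1002]), array([ 0.6164, -0.2748,  0.1251]), 107)
console (array([ 0.5099, -0.2802,  0.0399]), array([ 0.4624, -0.3642,  0.034 ]), array([ 0.5981, -0.1976,  0.0458]), 2373) [([0.5089, -0.2802], np.float64(95.0), [161.7, 81.7], 2342, [441.4, 189.4])]
```

View pics/crop1.png

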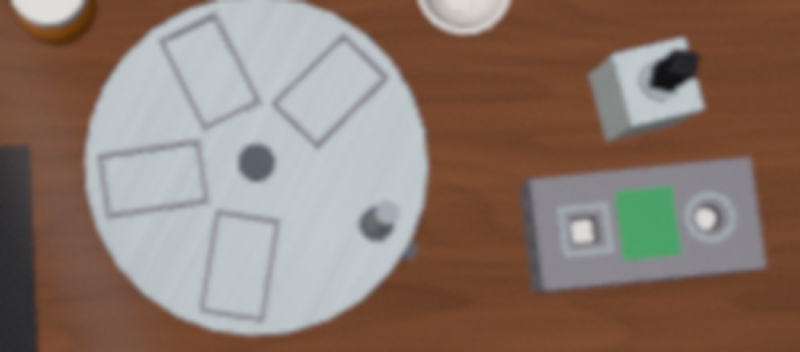

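The crop shows the four pocket outlines at crop px (330,91), (211,71), (153,178) and (240,266), with the crank top at about (385,212). The square well is at (584,231) and the round well at (711,217). I'll check these against the measured hub and console.

```bash
python3 - <<'E'
from h import *
f=lambda uv:240+np.array(uv[0])/3.2-.35
hub=np.array([.5585,-.0025])
for p in [(330,91),(211,71),(153,178),(240,266)]:
    w=ray("top",[240+p[0]/3.2-.35,120+p[1]/3.2-.35],.024)[0,:2]-hub;print("pocket",w+hub,np.hypot(*w),np.degrees(np.arctan2(w[1],w[0])))
c=np.array([.5123,-.0879])-hub;print("crank",np.hypot(*c),np.degrees(np.arctan2(c[1],c[0])))
for p in [(584,231),(711,217)]: print("well",ray("top",[240+p[0]/3.2-.35,120+p[1]/3.2-.35],.04)[0])
E
```

```text
pocket [ 0.61085219 -0.05725149] 0.07575274082803794 -46.28330898284122
pocket [0.6266997  0.02969693] 0.07541777417392556 25.271891725884394
pocket [0.54808357 0.07267428] 0.07589251376565602 97.88888563917052
pocket [0.48315494 0.0102828 ] 0.0764217155722211 170.37106841223726
crank 0.09709582895263834 -118.4126614430726
well [ 0.50387011 -0.23578212  0.04      ]
well [ 0.51282863 -0.32735615  0.04      ]
```

Call:
servo_tool(
  hand=0.06,
  moves=[
    [0.19,0.373,0,0,0,1.23],
    [0.19,0.373,0,0,0,1.23],
    [0.19,0.373,0,0,0,1.23],
    [0.19,0.373,0,0,0,1.23],
    [0.19,0.373,0,0,0,1.23],
    [0.19,0.373,0,0,0,1.23],
    [0.19,0.373,0,0,0,1.23],
    [0.19,0.373,0,0,0,1.23],
    [0.19,0.373,0,0,0,1.23],
    [0.19,0.373,0,0,0,1.23],
  ],
)

```text
time: 2.55
tcp_pos: [0.4287, -0.151, 0.2313]
orientation: [[-0.086, 0.996, -0.0], [0.996, 0.086, -0.0], [-0.0, -0.0, -1.0]]
force: [-1.2, -0.3, -0.4]
width: 0.06
gripper_force: 0.0
```

The measured geometry matches the given sizes (radius 76, crank 97–98). Next I pick the specimen at (0.411, 0.214).

Call:
servo_tool(
  moves=[
    [-0.0176,0.3642,0,0,0,1.24],
    [-0.0176,0.3642,0,0,0,1.24],
    [-0.0176,0.3642,0,0,0,1.24],
    [-0.0176,0.3642,0,0,0,1.24],
    [-0.0176,0.3642,-0.13,0,0,1.24],
    [-0.0176,0.3642,-0.13,0,0,1.24],
    [-0.0176,0.3642,-0.13,0,0,1.24],
    [-0.0176,0.3642,-0.13,0,0,1.24],
    [-0.0176,0.3642,-0.13,0,0,1.24],
    [-0.0176,0.3642,-0.13,0,0,1.24],
  ],
)

```text
time: 3.8
tcp_pos: [0.4131, 0.2134, 0.1028]
orientation: [[-0.97, 0.243, 0.003], [0.243, 0.97, 0.001], [-0.002, 0.001, -1.0]]
force: [0.8, 0.3, -0.2]
width: 0.0601
gripper_force: 0.0
```

```bash
python3 - <<'E'
from h import *
print(state()["tcp_pos"]); im,d=get_image("wrist");P=cloud("wrist",d);g=im.astype(int)
m=(g.min(2)>95)&(g.max(2)-g.min(2)<50)&(P[...,1]>.17)&(P[...,0]>.3)&(P[...,2]<.05)
print(*rects("wrist",m,.034,100,40000),sep="\n"); cv2.imwrite("pics/w1.png",im[...,::-1])
E
```

```text
[0.41306605 0.21342979 0.10276815]
([0.4062, 0.3202], np.float64(172.0), [46.1, 18.0], 1364, [450.9, 172.6])
([0.4105, 0.2153], np.float64(166.8), [45.8, 18.0], 1203, [320.2, 209.0])
([0.513, 0.3225], np.float64(59.2), [47.5, 14.6], 635, [465.6, 286.9])
([0.5175, 0.2244], np.float64(34.6), [46.0, 18.2], 823, [358.0, 313.3])
([0.6791, 0.4662], np.float64(89.4), [44.1, 24.7], 686, [620.5, 391.4])
```

View pics/w1.png

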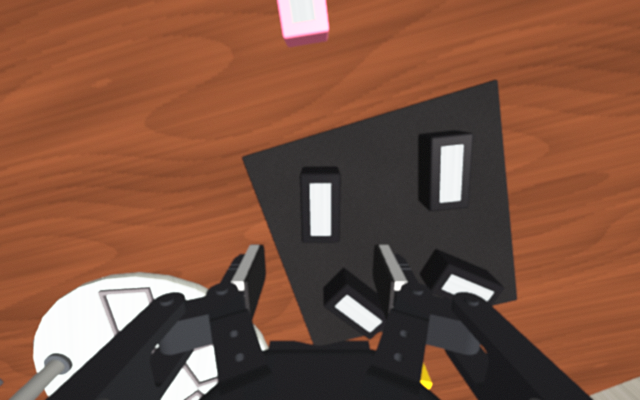

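The wrist view shows the target block centred on the gripper line at (320,209), and its position agrees with the top camera within 1 mm. Grasping now.

Call:
servo_tool(
  moves=[
    [-0.0005,0.0005,-0.05,0,0,0.01],
    [-0.0005,0.0005,-0.087,0,0,0.01],
    [-0.0005,0.0005,-0.087,0,0,0.01],
    [-0.0005,0.0005,-0.087,0,0,0.01],
    [-0.0005,0.0005,-0.087,0,0,0.01],
    [-0.0005,0.0005,-0.087,0,0,0.01],
    [-0.0005,0.0005,-0.087,0,0,0.01],
    [-0.0005,0.0005,-0.087,0,0,0.01],
    [-0.0005,0.0005,-0.087,0,0,0.01],
    [-0.0005,0.0005,-0.087,0,0,0.01],
  ],
)

```text
time: 5.1
tcp_pos: [0.4109, 0.2147, 0.0143]
orientation: [[-0.973, 0.231, -0.0], [0.231, 0.973, 0.0], [0.0, -0.0, -1.0]]
force: [-0.1, -0.4, 0.2]
width: 0.06
gripper_force: 0.0
```

Call:
servo_tool(
  hand=0.0,
  moves=[
    [0,0,0,0,0,0],
    [0,0,0,0,0,0],
    [0,0,0,0,0,0],
    [0,0,0,0,0,0],
    [0,0,0,0,0,0],
    [0,0,0,0,0,0],
    [0,0,0.04,0,0,0],
    [0,0,0.08,0,0,0],
    [0,0,0.08,0,0,0],
    [0,0,0.08,0,0,0],
  ],
)

```text
time: 6.35
tcp_pos: [0.4104, 0.2144, 0.0934]
orientation: [[-0.973, 0.231, -0.001], [0.231, 0.973, -0.0], [0.001, -0.001, -1.0]]
force: [-0.9, -0.3, -1.1]
width: 0.0306
gripper_force: 60.0
```

Call:
servo_tool(
  moves=[
    [0.0728,-0.2037,0,0,0,0.056],
    [0.0728,-0.2037,0,0,0,0.056],
    [0.0728,-0.2037,0,0,0,0.056],
    [0.0728,-0.2037,0,0,0,0.056],
    [0.0728,-0.2037,0,0,0,0.056],
    [0.0728,-0.2037,0,0,0,0.056],
    [0.0728,-0.2037,-0.03,0,0,0.056],
    [0.0728,-0.2037,-0.05,0,0,0.056],
    [0.0728,-0.2037,-0.061,0,0,0.056],
    [0.0728,-0.2037,-0.061,0,0,0.056],
  ],
)

```text
time: 7.6
tcp_pos: [0.483, 0.0121, 0.0333]
orientation: [[-0.985, 0.174, -0.001], [0.174, 0.985, 0.0], [0.001, 0.0, -1.0]]
force: [0.3, -0.2, -1.2]
width: 0.0312
gripper_force: 60.3
```

Call:
servo_tool(
  hand=0.045,
  moves=[
    [0,0,0,0,0,0],
    [0,0,0,0,0,0],
    [0,0,0,0,0,0],
    [0,0,0.04,0,0,0],
    [0,0,0.08,0,0,0],
    [0,0,0.08,0,0,0],
    [0.0341,0.2131,0.08,0,0,0.787],
    [0.0341,0.2131,0.08,0,0,0.787],
    [0.0341,0.2131,0.08,0,0,0.787],
    [0.0341,0.2131,0.08,0,0,0.787],
  ],
)

```text
time: 8.85
tcp_pos: [0.5175, 0.227, 0.1121]
orientation: [[-0.835, -0.55, -0.001], [-0.55, 0.835, 0.0], [0.001, 0.001, -1.0]]
force: [0.1, -1.3, 0.1]
width: 0.0456
gripper_force: 0.0
```

```bash
python3 - <<'E'
from h import *
print(*strips(),sep="\n"); im,d=get_image("top"); im=im[100:280,140:420]
cv2.imwrite("pics/t1.png",cv2.resize(im,None,fx=2.8,fy=2.8,interpolation=2)[...,::-1])
E
```

```text
([0.6436, 0.2508], np.float64(150.2), [41.4, 14.3], 109, [210.0, 134.8])
([0.5156, 0.2222], np.float64(36.4), [42.0, 20.3], 163, [222.0, 189.4])
([0.4111, 0.3163], np.float64(2.3), [46.0, 16.6], 143, [179.9, 235.9])
```

View pics/t1.png

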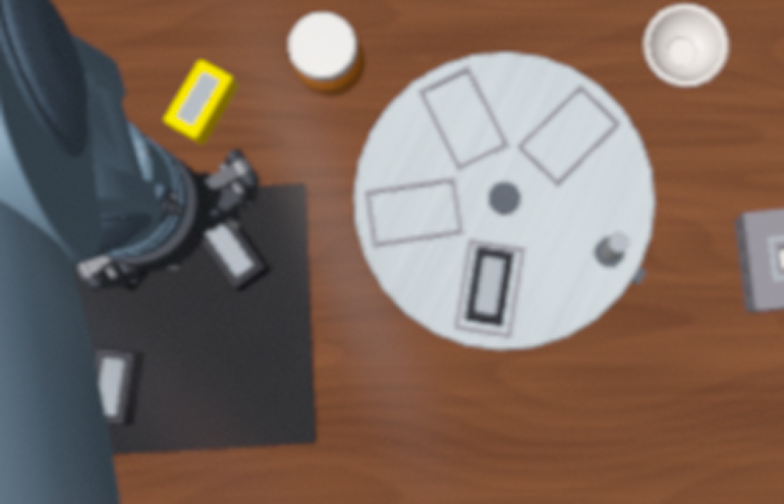

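The first block lies in its pocket and the other specimens have not been disturbed. Next is specimen S1.

Call:
servo_tool(
  hand=0.06,
  moves=[
    [0,0,0,0,0,0],
    [0,0,0,0,0,0],
    [0,0,-0.04,0,0,0],
    [0,0,-0.08,0,0,0],
    [0,0,-0.099,0,0,0],
    [0,0,-0.099,0,0,0],
    [0,0,-0.099,0,0,0],
    [0,0,-0.099,0,0,0],
    [0,0,-0.099,0,0,0],
    [0,0,-0.099,0,0,0],
  ],
)

```text
time: 10.2
tcp_pos: [0.5182, 0.2243, 0.0148]
orientation: [[-0.84, -0.542, 0.001], [-0.542, 0.84, 0.0], [-0.001, -0.0, -1.0]]
force: [0.3, 1.0, -0.5]
width: 0.0599
gripper_force: 0.0
```

Call:
servo_tool(
  hand=0.0,
  moves=[
    [0,0,0,0,0,0],
    [0,0,0,0,0,0],
    [0,0,0,0,0,0],
    [0,0,0,0,0,0],
    [0,0,0,0,0,0],
    [0,0,0,0,0,0],
    [0,0,0.04,0,0,0],
    [0,0,0.08,0,0,0],
    [0,0,0.08,0,0,0],
    [0,0,0.08,0,0,0],
  ],
)

```text
time: 11.45
tcp_pos: [0.517, 0.2238, 0.0931]
orientation: [[-0.84, -0.542, -0.002], [-0.542, 0.84, -0.001], [0.002, 0.001, -1.0]]
force: [0.1, 0.6, -1.6]
width: 0.0305
gripper_force: 59.5
```

Call:
servo_tool(
  moves=[
    [0.1092,-0.1936,0,0,0,-0.124],
    [0.1092,-0.1936,0,0,0,-0.124],
    [0.1092,-0.1936,0,0,0,-0.124],
    [0.1092,-0.1936,0,0,0,-0.124],
    [0.1092,-0.1936,0,0,0,-0.124],
    [0.1092,-0.1936,0,0,0,-0.124],
    [0.1092,-0.1936,-0.03,0,0,-0.124],
    [0.1092,-0.1936,-0.05,0,0,-0.124],
    [0.1092,-0.1936,-0.061,0,0,-0.124],
    [0.1092,-0.1936,-0.061,0,0,-0.124],
  ],
)

```text
time: 12.7
tcp_pos: [0.6267, 0.0315, 0.0336]
orientation: [[-0.9, -0.436, -0.0], [-0.436, 0.9, 0.0], [-0.0, 0.0, -1.0]]
force: [-0.4, -0.2, -0.6]
width: 0.031
gripper_force: 59.3
```

Call:
servo_tool(
  hand=0.045,
  moves=[
    [0,0,0,0,0,0],
    [0,0,0,0,0,0],
    [0,0,0.04,0,0,0],
    [0,0,0.08,0,0,0],
    [-0.1105,0.292,0.08,0,0,0.445],
    [-0.1105,0.292,0.08,0,0,0.445],
    [-0.1105,0.292,0.08,0,0,0.445],
    [-0.1105,0.292,0.08,0,0,0.445],
    [-0.1105,0.292,0.08,0,0,0.445],
    [-0.1105,0.292,0.08,0,0,0.445],
  ],
)

```text
time: 13.95
tcp_pos: [0.5146, 0.3267, 0.1135]
orientation: [[-0.621, -0.784, -0.0], [-0.784, 0.621, 0.001], [-0.001, 0.001, -1.0]]
force: [-0.5, -0.5, -0.8]
width: 0.0448
gripper_force: 0.0
```

```bash
cat >> h.py <<'E'
def wstrips():
    im,d=get_image("wrist");P=cloud("wrist",d);g=im.astype(int)
    m=(g.min(2)>95)&(g.max(2)-g.min(2)<50)&(P[...,1]>.17)&(P[...,0]>.3)&(P[...,2]<.05)
    return rects("wrist",m,.034,100,40000),im
E
python3 - <<'E'
from h import *
print(*strips(),sep="\n"); r,im=wstrips();print(*r,sep="\n")
E
```

```text
([0.6435, 0.2508], np.float64(150.4), [41.5, 14.3], 107, [210.0, 134.8])
([0.5168, 0.323], np.float64(52.5), [48.3, 20.7], 191, [177.8, 189.5])
([0.4072, 0.3192], np.float64(171.8), [48.4, 21.3], 206, [178.6, 237.6])
([0.4076, 0.3188], np.float64(172.1), [45.8, 18.0], 1472, [426.4, 120.0])
([0.5171, 0.322], np.float64(52.3), [46.3, 18.1], 1112, [317.1, 207.4])
([0.6418, 0.2506], np.float64(150.1), [43.1, 15.7], 822, [153.6, 231.9])
([0.3969, 0.6125], np.float64(106.2), [119.9, 76.0], 5525, [590.1, 348.5])
```

Call:
servo_tool(
  hand=0.06,
  moves=[
    [0.0005,0,0,0,0,0.015],
    [0.0005,0,0,0,0,0.015],
    [0.0005,0,-0.04,0,0,0.015],
    [0.0005,0,-0.08,0,0,0.015],
    [0.0005,0,-0.099,0,0,0.015],
    [0.0005,0,-0.099,0,0,0.015],
    [0.0005,0,-0.099,0,0,0.015],
    [0.0005,0,-0.099,0,0,0.015],
    [0.0005,0,-0.099,0,0,0.015],
    [0.0005,0,-0.099,0,0,0.015],
  ],
)

```text
time: 15.3
tcp_pos: [0.5174, 0.3227, 0.0149]
orientation: [[-0.614, -0.789, 0.001], [-0.789, 0.614, 0.0], [-0.001, -0.0, -1.0]]
force: [0.4, 0.5, -0.3]
width: 0.0598
gripper_force: 0.0
```

Call:
servo_tool(
  hand=0.0,
  moves=[
    [0,0,0,0,0,0],
    [0,0,0,0,0,0],
    [0,0,0,0,0,0],
    [0,0,0,0,0,0],
    [0,0,0,0,0,0],
    [0,0,0,0,0,0],
    [0,0,0.04,0,0,0],
    [0,0,0.08,0,0,0],
    [0,0,0.08,0,0,0],
    [0,0,0.08,0,0,0],
  ],
)

```text
time: 16.55
tcp_pos: [0.5163, 0.3221, 0.0931]
orientation: [[-0.614, -0.789, -0.002], [-0.789, 0.614, -0.001], [0.002, 0.001, -1.0]]
force: [-0.5, -0.2, -2.4]
width: 0.0305
gripper_force: 61.0
```

Call:
servo_tool(
  moves=[
    [0.0312,-0.2497,0,0,0,0.8],
    [0.0312,-0.2497,0,0,0,0.8],
    [0.0312,-0.2497,0,0,0,0.8],
    [0.0312,-0.2497,0,0,0,0.8],
    [0.0312,-0.2497,0,0,0,0.8],
    [0.0312,-0.2497,0,0,0,0.8],
    [0.0312,-0.2497,-0.03,0,0,0.8],
    [0.0312,-0.2497,-0.05,0,0,0.8],
    [0.0312,-0.2497,-0.061,0,0,0.8],
    [0.0312,-0.2497,-0.061,0,0,0.8],
  ],
)

```text
time: 17.8
tcp_pos: [0.5483, 0.0739, 0.0332]
orientation: [[0.138, -0.99, 0.0], [-0.99, -0.138, 0.0], [-0.0, -0.0, -1.0]]
force: [0.6, -0.6, -0.4]
width: 0.0307
gripper_force: 60.9
```

Call:
servo_tool(
  hand=0.045,
  moves=[
    [0,0,0,0,0,0],
    [0,0,0,0,0,0],
    [0,0,0.04,0,0,0],
    [0,0,0.08,0,0,0],
    [-0.1412,0.2467,0.08,0,0,1.29],
    [-0.1412,0.2467,0.08,0,0,1.29],
    [-0.1412,0.2467,0.08,0,0,1.29],
    [-0.1412,0.2467,0.08,0,0,1.29],
    [-0.1412,0.2467,0.08,0,0,1.29],
    [-0.1412,0.2467,0.08,0,0,1.29],
  ],
)

```text
time: 19.05
tcp_pos: [0.4054, 0.3217, 0.1134]
orientation: [[0.956, -0.293, -0.0], [-0.293, -0.956, 0.0], [-0.0, -0.0, -1.0]]
force: [1.5, -0.5, 0.8]
width: 0.0451
gripper_force: 0.0
```

```bash
python3 - <<'E'
from h import *
print(*strips(),sep="\n"); r,im=wstrips();print(*r,sep="\n")
E
```

```text
([0.6437, 0.2507], np.float64(150.3), [41.1, 14.3], 108, [210.1, 134.7])
([0.4188, 0.3171], np.float64(8.5), [23.2, 19.3], 87, [179.6, 232.4])
([0.4111, 0.3203], np.float64(178.7), [50.6, 21.3], 1419, [316.9, 202.5])
([0.4066, 0.6007], np.float64(140.3), [117.7, 64.5], 6747, [33.0, 291.8])
```

Call:
servo_tool(
  hand=0.06,
  moves=[
    [0,0,0,0,0,0.16],
    [0,0,0,0,0,0.16],
    [0,0,0,0,0,0.16],
    [0,0,0,0,0,0.16],
    [0,0,0,0,0,0.16],
    [0,0,0,0,0,0.16],
    [0,0,0,0,0,0.16],
    [0,0,0,0,0,0.16],
    [0,0,0,0,0,0.16],
    [0,0,0,0,0,0.16],
  ],
)

```text
time: 20.4
tcp_pos: [0.4071, 0.3195, 0.1133]
orientation: [[0.989, -0.147, -0.0], [-0.147, -0.989, -0.0], [-0.0, 0.0, -1.0]]
force: [0.4, -0.4, 1.0]
width: 0.0597
gripper_force: 0.0
```

```bash
python3 - <<'E'
from h import *
r,im=wstrips();print(*r,sep="\n");cv2.imwrite("pics/w2.png",im[...,::-1])
E
```

```text
([0.4095, 0.3206], np.float64(177.7), [49.9, 20.4], 1289, [317.2, 204.8])
([0.4022, 0.5878], np.float64(156.4), [98.8, 44.5], 4453, [21.9, 253.7])
```

View pics/w2.png

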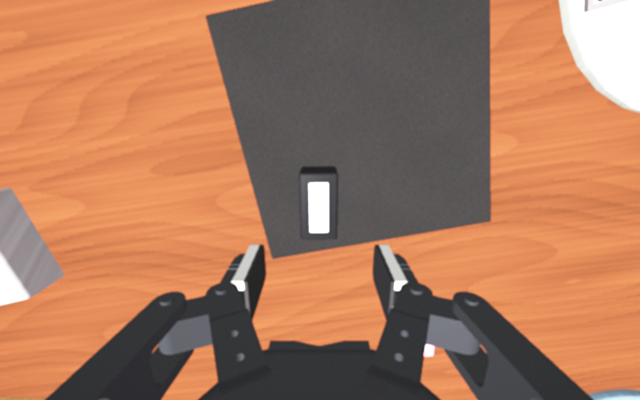

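The strip stands vertical between the fingers at (318,207), so the gripper is aligned. Grasping the last specimen.

Call:
servo_tool(
  moves=[
    [0,0,-0.04,0,0,0],
    [0,0,-0.08,0,0,0],
    [0,0,-0.099,0,0,0],
    [0,0,-0.099,0,0,0],
    [0,0,-0.099,0,0,0],
    [0,0,-0.099,0,0,0],
    [0,0,-0.099,0,0,0],
    [0,0,-0.099,0,0,0],
    [0,0,-0.099,0,0,0],
    [0,0,-0.099,0,0,0],
  ],
)

```text
time: 21.7
tcp_pos: [0.4071, 0.3195, 0.0143]
orientation: [[0.989, -0.147, -0.0], [-0.147, -0.989, -0.0], [-0.0, 0.0, -1.0]]
force: [0.2, 0.0, 0.5]
width: 0.0598
gripper_force: 0.0
```

Call:
servo_tool(
  hand=0.0,
  moves=[
    [0,0,0,0,0,0],
    [0,0,0,0,0,0],
    [0,0,0,0,0,0],
    [0,0,0,0,0,0],
    [0,0,0,0,0,0],
    [0,0,0,0,0,0],
    [0,0,0.04,0,0,0],
    [0,0,0.08,0,0,0],
    [0,0,0.08,0,0,0],
    [0,0,0.08,0,0,0],
  ],
)

```text
time: 22.95
tcp_pos: [0.4064, 0.3191, 0.0933]
orientation: [[0.989, -0.147, -0.001], [-0.147, -0.989, -0.001], [-0.001, 0.001, -1.0]]
force: [0.4, -0.9, -0.9]
width: 0.0305
gripper_force: 60.1
```

```bash
python3 - <<'E'
from h import *
im,d=get_image("top");im=im[100:280,240:520]
cv2.imwrite("pics/t2.png",cv2.resize(im,None,fx=2.8,fy=2.8,interpolation=2)[...,::-1])
E
```

```text
(no output)
```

View pics/t2.png

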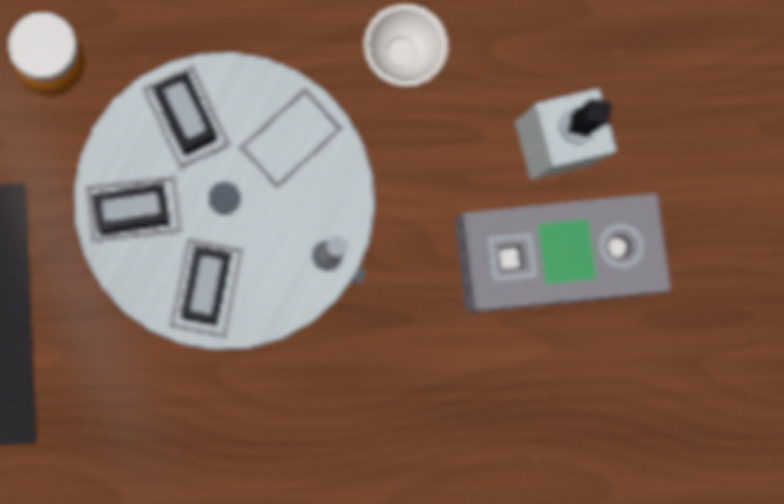

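Three specimens lie inside their pockets, with the empty one at crop (291,138). Placing the last block there.

Call:
servo_tool(
  moves=[
    [0.2041,-0.3769,0,0,0,-0.656],
    [0.2041,-0.3769,0,0,0,-0.656],
    [0.2041,-0.3769,0,0,0,-0.656],
    [0.2041,-0.3769,0,0,0,-0.656],
    [0.2041,-0.3769,0,0,0,-0.656],
    [0.2041,-0.3769,0,0,0,-0.656],
    [0.2041,-0.3769,0,0,0,-0.656],
    [0.2041,-0.3769,0,0,0,-0.656],
    [0.2041,-0.3769,0,0,0,-0.656],
    [0.2041,-0.3769,0,0,0,-0.656],
  ],
)

```text
time: 24.25
tcp_pos: [0.6098, -0.056, 0.0934]
orientation: [[0.695, -0.719, -0.003], [-0.719, -0.695, 0.001], [-0.002, 0.001, -1.0]]
force: [-0.3, 0.5, -0.9]
width: 0.0308
gripper_force: 60.0
```

Call:
servo_tool(
  moves=[
    [0,0,-0.03,0,0,0],
    [0,0,-0.05,0,0,0],
    [0,0,-0.061,0,0,0],
    [0,0,-0.061,0,0,0],
    [0,0,-0.061,0,0,0],
    [0,0,-0.061,0,0,0],
    [0,0,-0.061,0,0,0],
    [0,0,-0.061,0,0,0],
    [0,0,-0.061,0,0,0],
    [0,0,-0.061,0,0,0],
  ],
)

```text
time: 25.5
tcp_pos: [0.6112, -0.0574, 0.0333]
orientation: [[0.694, -0.72, -0.0], [-0.72, -0.694, -0.0], [-0.0, 0.0, -1.0]]
force: [-0.3, -0.8, -1.4]
width: 0.0308
gripper_force: 60.1
```

Call:
servo_tool(
  hand=0.045,
  moves=[
    [0,0,0,0,0,0],
    [0,0,0,0,0,0],
    [0,0,0.04,0,0,0],
    [0,0,0.1,0,0,0],
    [0,0,0.16,0,0,0],
    [-0.05,-0.15,0.19,0,0,0],
    [-0.05,-0.15,0.19,0,0,0],
    [-0.05,-0.15,0.19,0,0,0],
    [-0.05,-0.15,0.19,0,0,0],
    [-0.05,-0.15,0.19,0,0,0],
  ],
)

```text
time: 26.75
tcp_pos: [0.5612, -0.2069, 0.2232]
orientation: [[0.694, -0.72, -0.0], [-0.72, -0.694, 0.001], [-0.0, -0.0, -1.0]]
force: [0.4, -0.1, -0.9]
width: 0.0452
gripper_force: 0.0
```

```bash
python3 - <<'E'
from h import *
print(state()["tcp_pos"],state()["qpos"]);im,d=get_image("wrist");cv2.imwrite("pics/w3.png",im[...,::-1]);P=cloud("wrist",d);np.save("P3.npy",P)
E
```

```text
[ 0.56121619 -0.20689115  0.2231925 ] [-2.63247175e+01  2.45243556e+01  7.80712503e+00  7.33024316e+01
  2.58554191e-02 -1.60297162e+02]
```

View pics/w3.png

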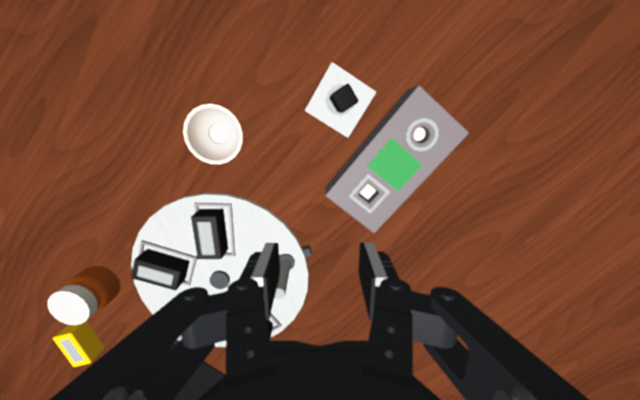

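The wrist view shows the stylus grip at (343,98) and its stand around (340,100). The round well is at (421,134) and the square well at (368,192). The fourth specimen lies in its pocket at (210,232).

```bash
python3 - <<'E'
from h import *
im=cv2.imread("pics/w3.png");P=np.load("P3.npy");Z=P[...,2];g=im.max(2)
v,u=np.mgrid[:400,:640]
print("zmed grip",np.median(Z[90:106,336:352]))
m=(g<90)&(np.hypot(u-343,v-98)<25)&(Z>.112)
print("grip",rects("wrist",m,.122)); 
def rect(m,z):
    c=max(cv2.findContours(m.astype(np.uint8),0,1)[0],key=cv2.contourArea);b=cv2.boxPoints(cv2.minAreaRect(c));W=ray("wrist",b,z)[:,:2]
    e=W[1]-W[0];f=W[2]-W[1];return W.mean(0).round(4),np.degrees(np.arctan2(e[1],e[0]))%90,np.hypot(*e),np.hypot(*f)
print("griprect",rect(m,.122))
m=(g>120)&(np.hypot(u-340,v-100)<45)&(abs(Z-.066)<.006);m=cv2.morphologyEx(m.astype(np.uint8),3,np.ones((3,3)))
h=np.zeros((400,640),np.uint8);c=max(cv2.findContours(m,0,1)[0],key=cv2.contourArea);cv2.fillPoly(h,[cv2.convexHull(c)],1)
print("stand",rect(h,.066))
hsv=cv2.cvtColor(im,cv2.COLOR_BGR2HSV)
con=(hsv[...,1]<60)&(abs(Z-.04)<.005)&(u>320)&(u<475)&(v>80)&(v<240)|((hsv[...,1]>100)&(hsv[...,0]>45)&(hsv[...,0]<85)&(np.hypot(u-395,v-165)<30))
print("console",rect(con,.04))
for n,(a,b) in dict(round=(421,134),square=(368,192)).items():
    m=(g>140)&(np.hypot(u-a,v-b)<26)
    h=np.zeros((400,640),np.uint8);cs=cv2.findContours(m.astype(np.uint8),0,1)[0];cv2.fillPoly(h,[cv2.convexHull(np.vstack(cs))],1)
    print(n,rect(h,.041),rects("wrist",h>0,.041)[0], np.median(Z[b-3:b+4,a-3:a+4]))
E
```

```text
zmed grip 0.12146971258475849
grip [([0.6072, -0.2836], np.float64(73.1), [17.2, 16.1], 444, [343.7, 98.0])]
griprect (array([ 0.6072, -0.2835]), np.float64(74.49612184787779), np.float64(0.017642822393491367), np.float64(0.01632349818628722))
stand (array([ 0.6073, -0.2837]), np.float64(9.897586898859274), np.float64(0.052256184614723804), np.float64(0.05240763704146366))
console (array([ 0.5103, -0.2789]), np.float64(2.919131949413625), np.float64(0.15844964917701262), np.float64(0.07990309611709757))
round (array([ 0.5134, -0.3238]), np.float64(43.972259104952684), np.float64(0.0551730667343705), np.float64(0.05594056007596038)) ([0.5138, -0.3241], np.float64(6.4), [53.6, 47.8], 2133, [421.0, 134.0]) 0.02806409080807989
square (array([ 0.5063, -0.2352]), np.float64(43.98204092471292), np.float64(0.058777534168593916), np.float64(0.06328098300349876)) ([0.5068, -0.2357], np.float64(161.3), [57.7, 53.9], 2133, [368.0, 192.0]) 0.028331110416907977
```

Call:
servo_tool(
  moves=[
    [0.0461,-0.0762,-0.05,0,0,-1.037],
    [0.0461,-0.0762,-0.05,0,0,-1.037],
    [0.0461,-0.0762,-0.05,0,0,-1.037],
    [0.0461,-0.0762,-0.05,0,0,-1.037],
    [0.0461,-0.0762,-0.05,0,0,-1.037],
    [0.0461,-0.0762,-0.05,0,0,-1.037],
    [0.0461,-0.0762,-0.05,0,0,-1.037],
    [0.0461,-0.0762,-0.05,0,0,-1.037],
    [0.0461,-0.0762,-0.05,0,0,-1.037],
    [0.0461,-0.0762,-0.05,0,0,-1.037],
  ],
)

```text
time: 28.05
tcp_pos: [0.6073, -0.2835, 0.1733]
orientation: [[-0.266, -0.964, -0.0], [-0.964, 0.266, 0.0], [-0.0, 0.0, -1.0]]
force: [0.1, 0.2, 1.3]
width: 0.0449
gripper_force: 0.0
```

```bash
python3 - <<'E'
from h import *
print(state()["tcp_pos"],state()["qpos"]);im,d=get_image("wrist");cv2.imwrite("pics/w4.png",im[...,::-1]);P=cloud("wrist",d);np.save("P4.npy",P)
E
```

```text
[ 0.60729253 -0.28348607  0.17332235] [-3.04425779e+01  3.42231222e+01  1.62372470e+01  7.20226712e+01
 -7.84076415e-04 -1.05025092e+02]
```

View pics/w4.png

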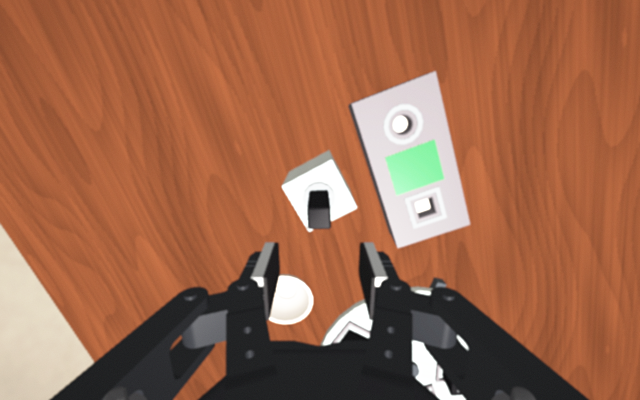

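The stylus grip stands square between the fingers at (318,210). Descending, gripping and lifting.

Call:
servo_tool(
  moves=[
    [0,0,-0.03,0,0,0],
    [0,0,-0.06,0,0,0],
    [0,0,-0.08,0,0,0],
    [0,0,-0.091,0,0,0],
    [0,0,-0.091,0,0,0],
    [0,0,-0.091,0,0,0],
    [0,0,-0.091,0,0,0],
    [0,0,-0.091,0,0,0],
    [0,0,-0.091,0,0,0],
    [0,0,-0.091,0,0,0],
  ],
)

```text
time: 29.35
tcp_pos: [0.6073, -0.2836, 0.0824]
orientation: [[-0.266, -0.964, -0.0], [-0.964, 0.266, 0.0], [-0.0, 0.0, -1.0]]
force: [0.7, 0.2, 0.5]
width: 0.045
gripper_force: 0.0
```

Call:
servo_tool(
  hand=0.0,
  moves=[
    [0,0,0,0,0,0],
    [0,0,0,0,0,0],
    [0,0,0,0,0,0],
    [0,0,0,0,0,0],
    [0,0,0,0,0,0],
    [0,0,0,0,0,0],
    [0,0,0,0,0,0],
    [0,0,0,0,0,0],
    [0,0,0,0,0,0],
    [0,0,0,0,0,0],
  ],
)

```text
time: 30.6
tcp_pos: [0.6074, -0.2836, 0.0824]
orientation: [[-0.266, -0.964, 0.0], [-0.964, 0.266, -0.0], [0.0, -0.0, -1.0]]
force: [-0.7, -0.6, 0.9]
width: 0.017
gripper_force: 58.6
```

Call:
servo_tool(
  moves=[
    [0,0,0.02,0,0,0],
    [0,0,0.04,0,0,0],
    [0,0,0.06,0,0,0],
    [0,0,0.085,0,0,0],
    [0,0,0.085,0,0,0],
    [0,0,0.085,0,0,0],
    [0,0,0.085,0,0,0],
    [0,0,0.085,0,0,0],
    [0,0,0.085,0,0,0],
    [0,0,0.085,0,0,0],
  ],
)

```text
time: 31.85
tcp_pos: [0.6072, -0.2835, 0.1672]
orientation: [[-0.266, -0.964, -0.0], [-0.964, 0.266, 0.0], [-0.0, 0.0, -1.0]]
force: [0.4, -0.3, -0.4]
width: 0.0173
gripper_force: 58.5
```

```bash
python3 - <<'E'
from h import *
print(state()["force"])
im,d=get_image("wrist");cv2.imwrite("pics/w5.png",im[...,::-1]);P=cloud("wrist",d);np.save("P5.npy",P)
E
```

```text
[ 0.41421179 -0.25947176 -0.36253331]
```

View pics/w5.png

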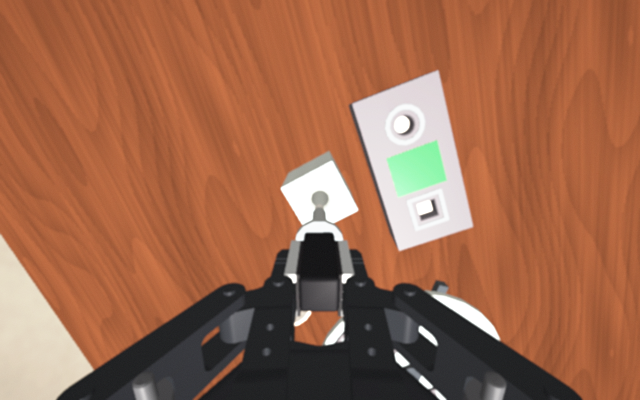

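The stylus is held, and the bezels show at (405,124) (round) and (428,210) (square). I'll ray-check them once.

```bash
python3 - <<'E'
from h import *
im=cv2.imread("pics/w5.png").astype(int);P=np.load("P5.npy")
for a,b in ((405,124),(428,210)):
    v,u=np.mgrid[:400,:640]
    m=(im.min(2)>238)&(np.hypot(u-a,v-b)<30)
    h=np.zeros((400,640),np.uint8);cs=cv2.findContours(m.astype(np.uint8),0,1)[0];c=cv2.convexHull(np.vstack(cs));cv2.fillPoly(h,[c],1)
    print(rects("wrist",h>0,.041), "hand",ray("wrist",(a,b),.041), np.median(P[b-2:b+3,a-2:a+3,2]))
E
```

```text
[([0.5125, -0.3255], np.float64(18.9), [32.0, 31.9], 1282, [404.7, 124.3])] hand [[ 0.51218447 -0.32576535  0.041     ]] 0.028466168077665558
[([0.5047, -0.2357], np.float64(66.8), [37.4, 36.9], 1251, [427.6, 209.6])] hand [[ 0.50441784 -0.23538142  0.041     ]] 0.028696091377542567
```

Call:
servo_tool(
  moves=[
    [-0.0944,-0.0416,0,0,0,0],
    [-0.0944,-0.0416,0,0,0,0],
    [-0.0944,-0.0416,0,0,0,0],
    [-0.0944,-0.0416,0,0,0,0],
    [-0.0944,-0.0416,0,0,0,0],
    [-0.0944,-0.0416,-0.03,0,0,0],
    [-0.0944,-0.0416,-0.045,0,0,0],
    [-0.0944,-0.0416,-0.053,0,0,0],
    [-0.0944,-0.0416,-0.058,0,0,0],
    [-0.0944,-0.0416,-0.058,0,0,0],
  ],
)

```text
time: 33.15
tcp_pos: [0.5131, -0.3252, 0.1095]
orientation: [[-0.266, -0.964, 0.0], [-0.964, 0.266, -0.0], [0.0, -0.0, -1.0]]
force: [-1.0, -0.8, -1.2]
width: 0.0176
gripper_force: 58.9
```

Call:
servo_tool(
  moves=[
    [0,0,-0.003,0,0,0],
    [0,0,-0.005,0,0,0],
    [0,0,-0.007,0,0,0],
    [0,0,-0.008,0,0,0],
    [0,0,-0.009,0,0,0],
    [0,0,-0.009,0,0,0],
    [0,0,-0.0095,0,0,0],
    [0,0,-0.0095,0,0,0],
    [0,0,-0.0095,0,0,0],
    [0,0,-0.0095,0,0,0],
  ],
)

```text
time: 34.4
tcp_pos: [0.5132, -0.3254, 0.1]
orientation: [[-0.266, -0.964, 0.001], [-0.964, 0.266, -0.0], [0.0, -0.001, -1.0]]
force: [1.3, -1.3, 4.2]
width: 0.0175
gripper_force: 59.4
```

Call:
servo_tool(
  moves=[
    [0,0,-0.001,0,0,0],
    [0,0,-0.0015,0,0,0],
    [0,0,-0.0015,0,0,0],
    [0,0,-0.0015,0,0,0],
    [0,0,-0.0015,0,0,0],
    [0,0,-0.0015,0,0,0],
    [0,0,-0.0015,0,0,0],
    [0,0,-0.0015,0,0,0],
    [0,0,-0.0015,0,0,0],
    [0,0,-0.0015,0,0,0],
  ],
)

```text
time: 35.65
tcp_pos: [0.5132, -0.3254, 0.0992]
orientation: [[-0.266, -0.964, 0.001], [-0.964, 0.266, -0.001], [0.001, -0.001, -1.0]]
force: [-0.4, -0.2, 7.7]
width: 0.017
gripper_force: 60.2
```

The button bottomed out (7.7 N against 5 N for full travel). Next I park the stylus.

Call:
servo_tool(
  moves=[
    [0,0,0.03,0,0,0],
    [0,0,0.069,0,0,0],
    [0,0,0.069,0,0,0],
    [0.0944,0.0416,0.069,0,0,0],
    [0.0944,0.0416,0.069,0,0,0],
    [0.0944,0.0416,0.069,0,0,0],
    [0.0944,0.0416,0.069,0,0,0],
    [0.0944,0.0416,0.069,0,0,0],
    [0.0944,0.0416,0.069,0,0,0],
    [0.0944,0.0416,0.069,0,0,0],
  ],
)

```text
time: 36.9
tcp_pos: [0.6069, -0.284, 0.1676]
orientation: [[-0.267, -0.964, 0.0], [-0.964, 0.267, -0.0], [0.0, -0.0, -1.0]]
force: [-0.4, -0.1, -1.2]
width: 0.0176
gripper_force: 59.1
```

Call:
servo_tool(
  moves=[
    [0,0,-0.015,0,0,0],
    [0,0,-0.025,0,0,0],
    [0,0,-0.035,0,0,0],
    [0,0,-0.045,0,0,0],
    [0,0,-0.055,0,0,0],
    [0,0,-0.065,0,0,0],
    [0,0,-0.075,0,0,0],
    [0,0,-0.083,0,0,0],
    [0,0,-0.084,0,0,0],
    [0,0,-0.084,0,0,0],
  ],
)

```text
time: 38.15
tcp_pos: [0.6073, -0.2836, 0.0834]
orientation: [[-0.266, -0.964, 0.0], [-0.964, 0.266, -0.0], [0.0, -0.0, -1.0]]
force: [-0.6, -0.4, -0.4]
width: 0.0174
gripper_force: 59.2
```

Call:
servo_tool(
  hand=0.045,
  moves=[
    [0,0,0,0,0,0],
    [0,0,0,0,0,0],
    [0,0,0,0,0,0],
    [0,0,0.03,0,0,0],
    [0,0,0.06,0,0,0],
    [0,0,0.09,0,0,0],
    [-0.0951,0.1952,0.09,0,0,0],
    [-0.0951,0.1952,0.09,0,0,0],
    [-0.0951,0.1952,0.09,0,0,0],
    [-0.0951,0.1952,0.09,0,0,0],
  ],
)

```text
time: 39.4
tcp_pos: [0.5101, -0.0857, 0.1735]
orientation: [[-0.264, -0.964, -0.001], [-0.964, 0.264, 0.001], [-0.0, 0.001, -1.0]]
force: [0.0, 0.7, -0.6]
width: 0.045
gripper_force: 0.0
```

```bash
python3 - <<'E'
from h import *
print(state()["tcp_pos"],state()["qpos"])
im,d=get_image("top")
P=cloud("top",d);X,Y,Z=np.moveaxis(P,2,0)
m=(np.hypot(X-.607,Y+.283)<.05)&(Z>.1);print("stylus top",P[m].mean(0),P[m].max(0),m.sum())
im2,d2=get_image("wrist");P2=cloud("wrist",d2);X,Y,Z=np.moveaxis(P2,2,0)
m=(np.hypot(X-.512,Y+.088)<.03)&(abs(Z-.095)<.005);print("post",P2[m].mean(0),(P2[m].max(0)+P2[m].min(0))/2,m.sum())
a=cv2.resize(im[100:250,240:500],(624,360));b=cv2.resize(im2,(400,250))
cv2.imwrite("pics/t3.png",np.vstack([a,np.pad(cv2.resize(im2,(384,240)),((0,0),(0,240),(0,0)))])[...,::-1])
E
```

```text
[ 0.51011451 -0.08567845  0.17349545] [-1.65785979e+01  1.64212152e+01 -1.14424100e+01  6.22036348e+01
  2.47915340e-02 -9.12507583e+01]<stdin>:5: RuntimeWarning: Mean of empty slice.
  ret = um.true_divide(
Traceback (most recent call last):
ValueError: zero-size array to reduction operation maximum which has no identity
```

```bash
python3 - <<'E'
from h import *
im,d=get_image("top")
P=cloud("top",d);X,Y,Z=np.moveaxis(P,2,0)
im2,d2=get_image("wrist");P2=cloud("wrist",d2);X,Y,Z=np.moveaxis(P2,2,0)
m=(np.hypot(X-.512,Y+.088)<.03)&(abs(Z-.095)<.005);print("post",m.sum(),P2[m].mean(0) if m.any() else 0)
m=(np.hypot(X-.607,Y+.283)<.05)&(Z>.1)&(Z<.14);print("sty",m.sum(),P2[m].mean(0) if m.any() else 0)
i3,_=get_image("scene")
a=cv2.resize(im[90:250,220:500],(700,400))[:,:390];b=i3[100:300,100:480]
c=np.zeros((590,780,3),np.uint8);c[:400,:390]=cv2.resize(im[90:290,290:485],(390,400));c[:250,390:]=cv2.resize(im2,(390,250));c[260:465,390:]=cv2.resize(b,(390,205))
cv2.imwrite("pics/t4.png",c[...,::-1])
E
```

```text
post 274 [ 0.51109657 -0.08981814  0.09441009]
sty 0 0
```

View pics/t4.png

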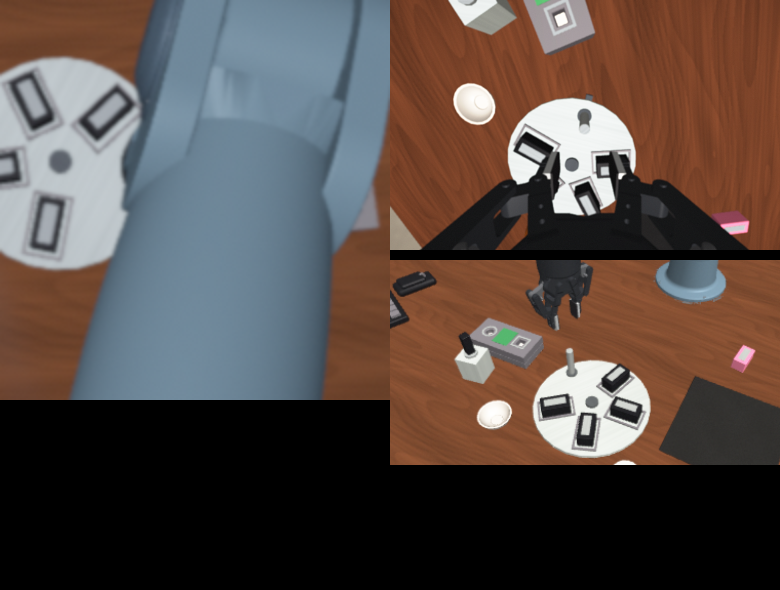

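The stylus hangs upright in the stand (scene view), all four specimens are in their pockets, and the crank post sits below the gripper. Gripping the post.

Call:
servo_tool(
  moves=[
    [-0.0004,-0.0006,-0.04,0,0,0],
    [-0.0004,-0.0006,-0.08,0,0,0],
    [-0.0004,-0.0006,-0.107,0,0,0],
    [-0.0004,-0.0006,-0.107,0,0,0],
    [-0.0004,-0.0006,-0.107,0,0,0],
    [-0.0004,-0.0006,-0.107,0,0,0],
    [-0.0004,-0.0006,-0.107,0,0,0],
    [-0.0004,-0.0006,-0.107,0,0,0],
    [-0.0004,-0.0006,-0.107,0,0,0],
    [-0.0004,-0.0006,-0.107,0,0,0],
  ],
)

```text
time: 40.85
tcp_pos: [0.5118, -0.0889, 0.0664]
orientation: [[-0.266, -0.964, -0.0], [-0.964, 0.266, 0.0], [-0.0, 0.0, -1.0]]
force: [0.6, -0.7, 0.5]
width: 0.0449
gripper_force: 0.0
```

Call:
servo_tool(
  hand=0.0,
  moves=[
    [0,0,0,0,0,0],
    [0,0,0,0,0,0],
    [0,0,0,0,0,0],
    [0,0,0,0,0,0],
    [0,0,0,0,0,0],
    [0,0,0,0,0,0],
    [0,0,0,0,0,0],
    [0,0,0,0,0,0],
    [0,0,0,0,0,0],
    [0,0,0,0,0,0],
  ],
)

```text
time: 42.1
tcp_pos: [0.5117, -0.0892, 0.0663]
orientation: [[-0.266, -0.964, -0.0], [-0.964, 0.266, -0.0], [0.0, 0.0, -1.0]]
force: [-3.6, -2.1, 5.0]
width: 0.0143
gripper_force: 58.8
```

```bash
python3 - <<'E'
from h import *
s=state();print(s["tcp_pos"],s["force"],s["width"])
hub=np.array([.5585,-.0025]);p=np.array([.5117,-.0890]);a0=np.arctan2(*(p-hub)[::-1]);r=np.hypot(*(p-hub));print(r,np.degrees(a0))
off=0
for st in (np.r_[.05,.15,.3,.5,.7,.9,1.1,1.3,1.5,1.7],np.arange(1,11)*.2,np.arange(1,11)*.2,np.arange(1,11)*.06):
    f=lambda x:hub+.098*np.array([np.cos(a0+x),np.sin(a0+x)])
    print([[*(f(off+x)-f(off)).round(4).tolist(),0,0,0,0] for x in st]); off+=st[-1]
E
```

```text
[ 0.51167581 -0.08916531  0.06634471] [-3.64832754 -2.07465607  4.9545273 ] 0.014282220361909338
0.09834881798984671 -118.41518145272566
[[0.0044, -0.0022, 0, 0, 0, 0], [0.0134, -0.006, 0, 0, 0, 0], [0.0276, -0.0099, 0, 0, 0, 0], [0.047, -0.0118, 0, 0, 0, 0], [0.0665, -0.0098, 0, 0, 0, 0], [0.0852, -0.0039, 0, 0, 0, 0], [0.1023, 0.0055, 0, 0, 0, 0], [0.1172, 0.0182, 0, 0, 0, 0], [0.1293, 0.0336, 0, 0, 0, 0], [0.1381, 0.0511, 0, 0, 0, 0]]
[[0.0052, 0.0189, 0, 0, 0, 0], [0.0065, 0.0384, 0, 0, 0, 0], [0.0039, 0.0578, 0, 0, 0, 0], [-0.0025, 0.0763, 0, 0, 0, 0], [-0.0125, 0.0931, 0, 0, 0, 0], [-0.0256, 0.1077, 0, 0, 0, 0], [-0.0413, 0.1193, 0, 0, 0, 0], [-0.059, 0.1276, 0, 0, 0, 0], [-0.078, 0.1322, 0, 0, 0, 0], [-0.0976, 0.1329, 0, 0, 0, 0]]
[[-0.0193, -0.0032, 0, 0, 0, 0], [-0.0376, -0.0101, 0, 0, 0, 0], [-0.0542, -0.0205, 0, 0, 0, 0], [-0.0683, -0.0341, 0, 0, 0, 0], [-0.0795, -0.0501, 0, 0, 0, 0], [-0.0873, -0.0681, 0, 0, 0, 0], [-0.0913, -0.0872, 0, 0, 0, 0], [-0.0915, -0.1068, 0, 0, 0, 0], [-0.0877, -0.126, 0, 0, 0, 0], [-0.0803, -0.1441, 0, 0, 0, 0]]
[[0.0029, -0.0051, 0, 0, 0, 0], [0.0062, -0.01, 0, 0, 0, 0], [0.0097, -0.0147, 0, 0, 0, 0], [0.0135, -0.0192, 0, 0, 0, 0], [0.0175, -0.0235, 0, 0, 0, 0], [0.0218, -0.0275, 0, 0, 0, 0], [0.0264, -0.0312, 0, 0, 0, 0], [0.0311, -0.0347, 0, 0, 0, 0], [0.0361, -0.0378, 0, 0, 0, 0], [0.0412, -0.0407, 0, 0, 0, 0]]
```

Call:
servo_tool(
  moves=[
    [0.0044,-0.0022,0,0,0,0],
    [0.0134,-0.006,0,0,0,0],
    [0.0276,-0.0099,0,0,0,0],
    [0.047,-0.0118,0,0,0,0],
    [0.0665,-0.0098,0,0,0,0],
    [0.0852,-0.0039,0,0,0,0],
    [0.1023,0.0055,0,0,0,0],
    [0.1172,0.0182,0,0,0,0],
    [0.1293,0.0336,0,0,0,0],
    [0.1381,0.0511,0,0,0,0],
  ],
)

```text
time: 43.35
tcp_pos: [0.6496, -0.0376, 0.0662]
orientation: [[-0.267, -0.964, -0.002], [-0.964, 0.267, -0.0], [0.0, 0.001, -1.0]]
force: [-6.9, -3.1, 6.3]
width: 0.0142
gripper_force: 60.2
```

Smooth, with modest forces. Continuing around.

Call:
servo_tool(
  moves=[
    [0.0052,0.0189,0,0,0,0],
    [0.0065,0.0384,0,0,0,0],
    [0.0039,0.0578,0,0,0,0],
    [-0.0025,0.0763,0,0,0,0],
    [-0.0125,0.0931,0,0,0,0],
    [-0.0256,0.1077,0,0,0,0],
    [-0.0413,0.1193,0,0,0,0],
    [-0.059,0.1276,0,0,0,0],
    [-0.078,0.1322,0,0,0,0],
    [-0.0976,0.1329,0,0,0,0],
  ],
)

```text
time: 44.6
tcp_pos: [0.5557, 0.1145, 0.0683]
orientation: [[-0.256, -0.967, 0.008], [-0.966, 0.256, 0.041], [-0.042, 0.003, -0.999]]
force: [-0.8, 46.5, 4.0]
width: -0.0
gripper_force: 22.4
```

Call:
servo_tool(
  moves=[
    [-0.0193,-0.0032,0,0,0,0],
    [-0.0376,-0.0101,0,0,0,0],
    [-0.0542,-0.0205,0,0,0,0],
    [-0.0683,-0.0341,0,0,0,0],
    [-0.0795,-0.0501,0,0,0,0],
    [-0.0873,-0.0681,0,0,0,0],
    [-0.0913,-0.0872,0,0,0,0],
    [-0.0915,-0.1068,0,0,0,0],
    [-0.0877,-0.126,0,0,0,0],
    [-0.0803,-0.1441,0,0,0,0],
  ],
)

```text
time: 45.85
tcp_pos: [0.4742, -0.0482, 0.0668]
orientation: [[-0.266, -0.964, 0.005], [-0.964, 0.266, 0.005], [-0.006, -0.003, -1.0]]
force: [9.1, 9.6, -3.1]
width: 0.0
gripper_force: 5.4
```

Call:
servo_tool(
  moves=[
    [0.0029,-0.0051,0,0,0,0],
    [0.0062,-0.01,0,0,0,0],
    [0.0097,-0.0147,0,0,0,0],
    [0.0135,-0.0192,0,0,0,0],
    [0.0175,-0.0235,0,0,0,0],
    [0.0218,-0.0275,0,0,0,0],
    [0.0218,-0.0275,0,0,0,0],
    [0.0218,-0.0275,0,0,0,0],
    [0.0218,-0.0275,0,0,0,0],
    [0.0218,-0.0275,0,0,0,0],
  ],
)

```text
time: 47.1
tcp_pos: [0.4938, -0.0765, 0.0664]
orientation: [[-0.266, -0.964, 0.0], [-0.964, 0.266, -0.0], [0.0, -0.0, -1.0]]
force: [-0.2, 0.3, 0.6]
width: 0.0
gripper_force: 0.0
```

```bash
python3 - <<'E'
from h import *
s=state();print(s["tcp_pos"],s["force"])
hub=np.array([.5585,-.0025]);a0=np.radians(-118.415);off=1.7+4+.36
f=lambda x:hub+.098*np.array([np.cos(a0+x),np.sin(a0+x)])
w=s["tcp_pos"][:2]-hub;print(np.degrees(np.arctan2(w[1],w[0]))+118.415,np.hypot(*w),f(off))
print([[*(f(off+x)-f(off)).round(4).tolist(),0,0,0,0] for x in np.arange(1,15)*.04])
E
```

```text
[ 0.49376581 -0.07653924  0.06639173] [-0.15575206  0.29702383  0.6359642 ]
-12.748939614475844 0.09834797138848789 [ 0.49394512 -0.07623376]
[[0.003, -0.0025, 0, 0, 0, 0], [0.0061, -0.0049, 0, 0, 0, 0], [0.0093, -0.0072, 0, 0, 0, 0], [0.0126, -0.0093, 0, 0, 0, 0], [0.0159, -0.0114, 0, 0, 0, 0], [0.0194, -0.0132, 0, 0, 0, 0], [0.0229, -0.015, 0, 0, 0, 0], [0.0265, -0.0166, 0, 0, 0, 0], [0.0301, -0.018, 0, 0, 0, 0], [0.0338, -0.0193, 0, 0, 0, 0], [0.0376, -0.0205, 0, 0, 0, 0], [0.0413, -0.0215, 0, 0, 0, 0], [0.0452, -0.0223, 0, 0, 0, 0], [0.049, -0.023, 0, 0, 0, 0]]
```

The post slipped out of the grip. I'll lift clear and look.

Call:
servo_tool(
  moves=[
    [0,0,0.06,0,0,0],
    [0,0,0.12,0,0,0],
    [-0.05,-0.15,0.15,0,0,0],
    [-0.05,-0.15,0.15,0,0,0],
    [-0.05,-0.15,0.15,0,0,0],
    [-0.05,-0.15,0.15,0,0,0],
    [-0.05,-0.15,0.15,0,0,0],
    [-0.05,-0.15,0.15,0,0,0],
    [-0.05,-0.15,0.15,0,0,0],
    [-0.05,-0.15,0.15,0,0,0],
  ],
)

```text
time: 48.35
tcp_pos: [0.444, -0.226, 0.2162]
orientation: [[-0.265, -0.964, -0.0], [-0.964, 0.265, 0.0], [-0.0, 0.0, -1.0]]
force: [0.1, 0.7, -0.3]
width: -0.0002
gripper_force: 0.0
```

```bash
python3 - <<'E'
from h import *
print(state()["tcp_pos"])
im,d=get_image("top");P=cloud("top",d);X,Y,Z=np.moveaxis(P,2,0)
m=(np.hypot(X-.5585,Y)<.13)&(Z>.085)&(Z<.1);q=P[m].mean(0);print(m.sum(),q,np.degrees(np.arctan2(q[1]+.0025,q[0]-.5585)))
i3,_=get_image("scene")
c=np.zeros((590,780,3),np.uint8);c[:400]=cv2.resize(im[80:280,210:600],(780,400));c[400:590,:361]=cv2.resize(i3[100:300,100:480],(361,190))
cv2.imwrite("pics/t5.png",c[...,::-1])
E
```

```text
[ 0.44395216 -0.2259594   0.21621677]
48 [ 0.51426295 -0.08863573  0.09349342] -117.18384342294698
```

View pics/t5.png

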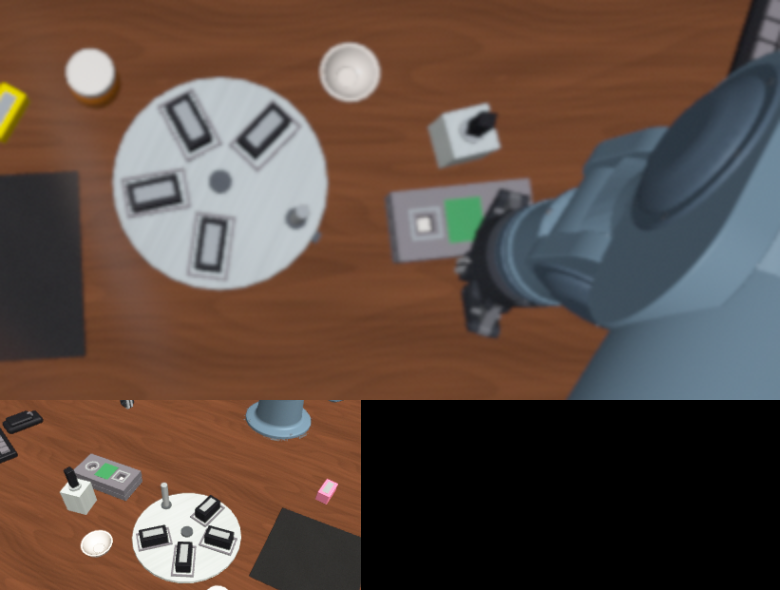

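The picture shows all four specimens still in their pockets, the stylus upright, and the post at crop (297,217), which is −117° from the hub. The closed fingers finished 22 mm behind it. That is exactly their contact distance, so they pushed it round after it slipped, for a total of about 361°. I'll push the rest (≤ 0.3 rad) with the closed fingers and watch for the stop.

Call:
servo_tool(
  moves=[
    [0.045,0.152,0,0,0,0],
    [0.045,0.152,0,0,0,0],
    [0.045,0.152,0,0,0,0],
    [0.045,0.152,0,0,0,0],
    [0.045,0.152,-0.05,0,0,0],
    [0.045,0.152,-0.1,0,0,0],
    [0.045,0.152,-0.15,0,0,0],
    [0.045,0.152,-0.15,0,0,0],
    [0.045,0.152,-0.15,0,0,0],
    [0.045,0.152,-0.15,0,0,0],
  ],
)

```text
time: 49.7
tcp_pos: [0.491, -0.0755, 0.0688]
orientation: [[-0.267, -0.964, 0.004], [-0.964, 0.267, -0.001], [0.0, -0.005, -1.0]]
force: [0.3, -0.6, 0.9]
width: -0.0
gripper_force: 0.0
```

Call:
servo_tool(
  moves=[
    [0.0025,-0.0012,0,0,0,0],
    [0.0048,-0.0025,0,0,0,0],
    [0.0066,-0.0033,0,0,0,0],
    [0.0083,-0.0042,0,0,0,0],
    [0.0101,-0.005,0,0,0,0],
    [0.0119,-0.0058,0,0,0,0],
    [0.0119,-0.0058,0,0,0,0],
    [0.0119,-0.0058,0,0,0,0],
    [0.0119,-0.0058,0,0,0,0],
    [0.0119,-0.0058,0,0,0,0],
  ],
)

```text
time: 50.95
tcp_pos: [0.5009, -0.0803, 0.0664]
orientation: [[-0.266, -0.964, 0.0], [-0.964, 0.266, 0.0], [-0.0, -0.0, -1.0]]
force: [-1.0, 0.7, 0.8]
width: 0.0001
gripper_force: 0.1
```

Call:
servo_tool(
  moves=[
    [0.0019,-0.0007,0,0,0,0],
    [0.0037,-0.0014,0,0,0,0],
    [0.0055,-0.0021,0,0,0,0],
    [0.0074,-0.0027,0,0,0,0],
    [0.0093,-0.0033,0,0,0,0],
    [0.0112,-0.0038,0,0,0,0],
    [0.0112,-0.0038,0,0,0,0],
    [0.0112,-0.0038,0,0,0,0],
    [0.0112,-0.0038,0,0,0,0],
    [0.0112,-0.0038,0,0,0,0],
  ],
)

```text
time: 52.2
tcp_pos: [0.5122, -0.0842, 0.0665]
orientation: [[-0.266, -0.964, 0.001], [-0.964, 0.266, 0.0], [-0.0, -0.001, -1.0]]
force: [-0.5, -0.3, -0.2]
width: -0.0
gripper_force: 0.0
```

Call:
servo_tool(
  moves=[
    [0.0019,-0.0005,0,0,0,0],
    [0.0038,-0.001,0,0,0,0],
    [0.0056,-0.0014,0,0,0,0],
    [0.0075,-0.0018,0,0,0,0],
    [0.0094,-0.0022,0,0,0,0],
    [0.0113,-0.0025,0,0,0,0],
    [0.0132,-0.0028,0,0,0,0],
    [0.0152,-0.003,0,0,0,0],
    [0.0152,-0.003,0,0,0,0],
    [0.0152,-0.003,0,0,0,0],
  ],
)

```text
time: 53.45
tcp_pos: [0.5192, -0.0857, 0.0654]
orientation: [[-0.267, -0.964, -0.014], [-0.964, 0.267, 0.002], [0.002, 0.014, -1.0]]
force: [-19.5, 2.8, 15.7]
width: -0.0001
gripper_force: 10.0
```

```bash
python3 - <<'E'
from h import *
s=state();print(s["tcp_pos"],s["force"])
im,d=get_image("top");P=cloud("top",d)
i3,d3=get_image("scene");P3=cloud("scene",d3);X,Y,Z=np.moveaxis(P3,2,0)
m=(np.hypot(X-.5585,Y)<.13)&(Z>.08)&(Z<.1)&(i3.min(2)>90);print(m.sum(),P3[m].mean(0) if m.any() else 0)
i4,_=get_image("wrist")
c=np.zeros((580,780,3),np.uint8);c[:400]=cv2.resize(i3[120:320,130:520],(780,400));c[400:580,:288]=cv2.resize(i4,(288,180));c[400:580,300:651]=cv2.resize(im[80:280,210:600],(351,180))
cv2.imwrite("pics/t6.png",c[...,::-1])
E
```

```text
[ 0.51921344 -0.08571489  0.06538372] [-19.53852113   2.75063122  15.72228015]
75 [ 0.53272396 -0.0840482   0.08969712]
```

View pics/t6.png

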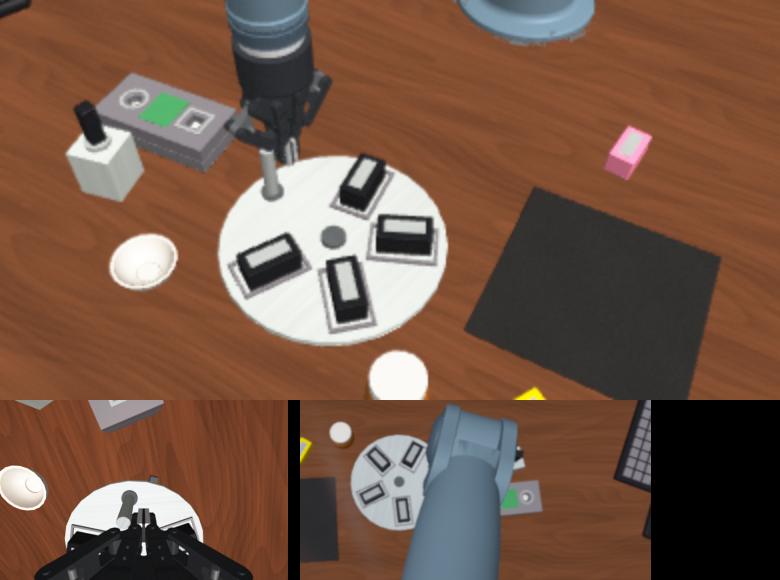

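The carousel met hard resistance: 19.5 N with the tool held 8 mm short, after about 6.58 rad in total. That is the stop, and all specimens are in their pockets. I'll back off and fetch the stylus.

Call:
servo_tool(
  moves=[
    [-0.02,0.003,0,0,0,0],
    [-0.035,0.006,0,0,0,0],
    [-0.035,0.006,0.05,0,0,0],
    [-0.035,0.006,0.107,0,0,0],
    [-0.035,0.006,0.107,0,0,0],
    [0.08,-0.1968,0.107,0,0,0],
    [0.08,-0.1968,0.107,0,0,0],
    [0.08,-0.1968,0.107,0,0,0],
    [0.08,-0.1968,0.107,0,0,0],
    [0.08,-0.1968,0.107,0,0,0],
  ],
)

```text
time: 54.85
tcp_pos: [0.608, -0.2869, 0.1707]
orientation: [[-0.269, -0.963, -0.001], [-0.963, 0.269, 0.0], [-0.0, 0.001, -1.0]]
force: [-0.3, 0.1, -1.0]
width: 0.0001
gripper_force: 0.0
```

Call:
servo_tool(
  hand=0.045,
  moves=[
    [0,0,0,0,0,0],
    [0,0,0,0,0,0],
    [0,0,0,0,0,0],
    [0,0,0,0,0,0],
    [0,0,0,0,0,0],
    [0,0,0,0,0,0],
    [0,0,0,0,0,0],
    [0,0,0,0,0,0],
    [0,0,0,0,0,0],
    [0,0,0,0,0,0],
  ],
)

```text
time: 56.1
tcp_pos: [0.6071, -0.284, 0.1733]
orientation: [[-0.266, -0.964, -0.0], [-0.964, 0.266, 0.0], [-0.0, 0.0, -1.0]]
force: [0.2, 0.4, -0.9]
width: 0.0452
gripper_force: 0.0
```

```bash
python3 - <<'E'
from h import *
im=cv2.imread("pics/w4.png");
def g(im,P):
    m=(im.max(2)<90)&(P[...,2]>.116)&(P[...,2]<.128)&(np.hypot(P[...,0]-.607,P[...,1]+.2835)<.03)
    return rects("wrist",m,.122)
print("before",g(im,np.load("P4.npy")))
print(state()["tcp_pos"]);i2,d=get_image("wrist");P=cloud("wrist",d);print(g(i2,P))
t,dt=get_image("top");Pt=cloud("top",dt);X,Y,Z=np.moveaxis(Pt,2,0)
m=(np.hypot(X-.5585,Y)<.13)&(Z>.085)&(Z<.1);print("post",m.sum(),Pt[m].mean(0) if m.any() else 0)
E
```

```text
before [([0.6068, -0.2908], np.float64(31.4), [17.9, 14.0], 269, [316.3, 212.3])]
[ 0.60709404 -0.28401058  0.17330434]
[([0.6068, -0.2902], np.float64(27.7), [18.0, 14.4], 270, [316.5, 213.0])]
post 43 [ 0.53773105 -0.09706993  0.09455877]
```

The stylus is where it was, so I repeat the same grasp sequence.

Call:
servo_tool(
  moves=[
    [0.0002,0.0003,-0.03,0,0,0],
    [0.0002,0.0003,-0.06,0,0,0],
    [0.0002,0.0003,-0.08,0,0,0],
    [0.0002,0.0003,-0.091,0,0,0],
    [0.0002,0.0003,-0.091,0,0,0],
    [0.0002,0.0003,-0.091,0,0,0],
    [0.0002,0.0003,-0.091,0,0,0],
    [0.0002,0.0003,-0.091,0,0,0],
    [0.0002,0.0003,-0.091,0,0,0],
    [0.0002,0.0003,-0.091,0,0,0],
  ],
)

```text
time: 57.45
tcp_pos: [0.6073, -0.2837, 0.0824]
orientation: [[-0.266, -0.964, -0.0], [-0.964, 0.266, -0.0], [0.0, 0.0, -1.0]]
force: [-0.1, 0.3, 0.0]
width: 0.0449
gripper_force: 0.0
```

Call:
servo_tool(
  hand=0.0,
  moves=[
    [0,0,0,0,0,0],
    [0,0,0,0,0,0],
    [0,0,0,0,0,0],
    [0,0,0,0,0,0],
    [0,0,0,0,0,0],
    [0,0,0,0,0,0],
    [0,0,0,0,0,0],
    [0,0,0,0,0,0],
    [0,0,0,0,0,0],
    [0,0,0,0,0,0],
  ],
)

```text
time: 58.7
tcp_pos: [0.6074, -0.2837, 0.0824]
orientation: [[-0.266, -0.964, 0.0], [-0.964, 0.266, -0.0], [0.0, -0.0, -1.0]]
force: [0.4, 0.9, 1.2]
width: 0.0173
gripper_force: 58.6
```

Call:
servo_tool(
  moves=[
    [0,0,0.02,0,0,0],
    [0,0,0.04,0,0,0],
    [0,0,0.06,0,0,0],
    [0,0,0.085,0,0,0],
    [0,0,0.085,0,0,0],
    [0,0,0.085,0,0,0],
    [0,0,0.085,0,0,0],
    [0,0,0.085,0,0,0],
    [0,0,0.085,0,0,0],
    [0,0,0.085,0,0,0],
  ],
)

```text
time: 59.95
tcp_pos: [0.6073, -0.2836, 0.1672]
orientation: [[-0.266, -0.964, -0.0], [-0.964, 0.266, 0.0], [-0.0, 0.0, -1.0]]
force: [-0.1, -0.5, 0.3]
width: 0.0174
gripper_force: 58.5
```

Call:
servo_tool(
  moves=[
    [-0.102,0.0481,0,0,0,0],
    [-0.102,0.0481,0,0,0,0],
    [-0.102,0.0481,0,0,0,0],
    [-0.102,0.0481,0,0,0,0],
    [-0.102,0.0481,0,0,0,0],
    [-0.102,0.0481,-0.03,0,0,0],
    [-0.102,0.0481,-0.045,0,0,0],
    [-0.102,0.0481,-0.053,0,0,0],
    [-0.102,0.0481,-0.058,0,0,0],
    [-0.102,0.0481,-0.058,0,0,0],
  ],
)

```text
time: 61.2
tcp_pos: [0.5055, -0.2357, 0.1095]
orientation: [[-0.266, -0.964, 0.0], [-0.964, 0.266, -0.0], [0.0, -0.0, -1.0]]
force: [0.7, -0.8, -0.2]
width: 0.0169
gripper_force: 58.9
```

Call:
servo_tool(
  moves=[
    [0,0,-0.003,0,0,0],
    [0,0,-0.005,0,0,0],
    [0,0,-0.007,0,0,0],
    [0,0,-0.008,0,0,0],
    [0,0,-0.009,0,0,0],
    [0,0,-0.01,0,0,0],
    [0,0,-0.011,0,0,0],
    [0,0,-0.011,0,0,0],
    [0,0,-0.011,0,0,0],
    [0,0,-0.011,0,0,0],
  ],
)

```text
time: 62.45
tcp_pos: [0.5057, -0.2358, 0.0992]
orientation: [[-0.266, -0.964, 0.001], [-0.964, 0.266, -0.001], [0.0, -0.001, -1.0]]
force: [-1.1, 0.5, 6.5]
width: 0.0172
gripper_force: 60.1
```

The store button bottomed out at the same depth as the zero button, and at 6.5 N. Parking the stylus and retreating.

Call:
servo_tool(
  moves=[
    [0,0,0.03,0,0,0],
    [0,0,0.069,0,0,0],
    [0,0,0.069,0,0,0],
    [0.102,-0.0481,0.069,0,0,0],
    [0.102,-0.0481,0.069,0,0,0],
    [0.102,-0.0481,0.069,0,0,0],
    [0.102,-0.0481,0.069,0,0,0],
    [0.102,-0.0481,0.069,0,0,0],
    [0.102,-0.0481,0.069,0,0,0],
    [0.102,-0.0481,0.069,0,0,0],
  ],
)

```text
time: 63.7
tcp_pos: [0.6069, -0.2835, 0.168]
orientation: [[-0.266, -0.964, 0.0], [-0.964, 0.266, -0.0], [0.0, -0.0, -1.0]]
force: [-0.2, 0.6, -0.6]
width: 0.0173
gripper_force: 59.1
```

Call:
servo_tool(
  moves=[
    [0,0,-0.015,0,0,0],
    [0,0,-0.025,0,0,0],
    [0,0,-0.035,0,0,0],
    [0,0,-0.045,0,0,0],
    [0,0,-0.055,0,0,0],
    [0,0,-0.065,0,0,0],
    [0,0,-0.075,0,0,0],
    [0,0,-0.083,0,0,0],
    [0,0,-0.084,0,0,0],
    [0,0,-0.084,0,0,0],
  ],
)

```text
time: 64.95
tcp_pos: [0.6074, -0.2837, 0.0835]
orientation: [[-0.266, -0.964, 0.0], [-0.964, 0.266, -0.0], [0.0, -0.0, -1.0]]
force: [0.7, 0.2, 0.2]
width: 0.0175
gripper_force: 59.3
```

Call:
servo_tool(
  hand=0.045,
  moves=[
    [0,0,0,0,0,0],
    [0,0,0,0,0,0],
    [0,0,0,0,0,0],
    [0,0,0.03,0,0,0],
    [0,0,0.06,0,0,0],
    [0,0,0.1,0,0,0],
    [-0.15,-0.1,0.15,0,0,0],
    [-0.15,-0.1,0.15,0,0,0],
    [-0.15,-0.1,0.15,0,0,0],
    [-0.15,-0.1,0.15,0,0,0],
  ],
)

```text
time: 66.2
tcp_pos: [0.4549, -0.3866, 0.2355]
orientation: [[-0.272, -0.962, 0.002], [-0.962, 0.272, -0.003], [0.002, -0.002, -1.0]]
force: [1.3, 1.0, -0.4]
width: 0.0453
gripper_force: 0.0
```

```bash
python3 - <<'E'
from h import *
im,d=get_image("top");P=cloud("top",d);X,Y,Z=np.moveaxis(P,2,0)
m=(np.hypot(X-.5585,Y)<.13)&(Z>.085)&(Z<.1);print("post",P[m].mean(0))
i3,_=get_image("scene")
c=np.zeros((590,780,3),np.uint8);c[:340]=cv2.resize(im[80:250,210:600],(780,340));c[340:590,:]=cv2.resize(i3[130:255,130:520],(780,250))
cv2.imwrite("pics/t7.png",c[...,::-1])
E
```

```text
post [ 0.53769404 -0.09711838  0.09407243]
```

View pics/t7.png

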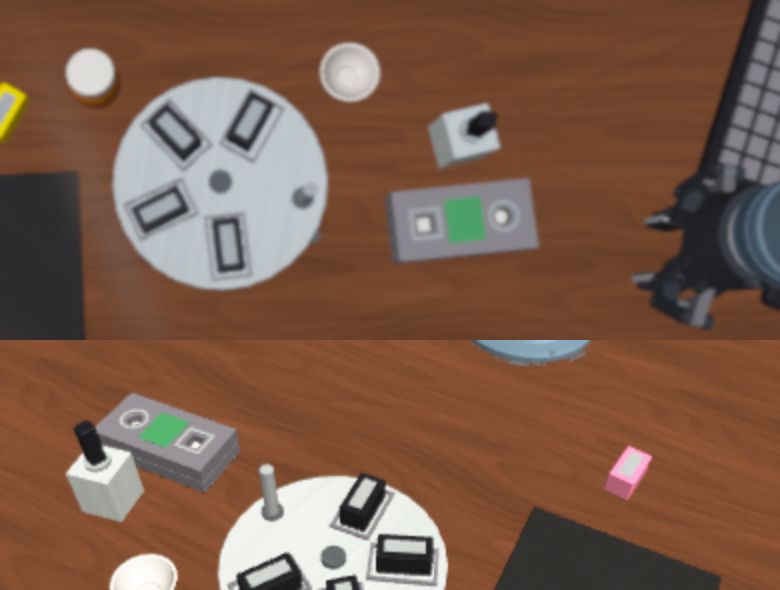

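The final view shows four specimens in their pockets, the carousel unmoved at its stop, the stylus upright, and the jar and dish in place. Handing in.

```bash
python3 -c "
from workcell import *
print(close_job())"
```

```text
the job is handed in; nothing more can be done
None
```

I did every step in the order asked and handed the job in at about 66 s, but the crank post slipped out of the grip partway through the turn, with the wrist force reading about 47 N; I finished the turn by pushing the post with closed fingers to the end stop (about 6.56 rad, read from the images), so the 40 N contact limit may count against it.

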